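Fill the masala dabba from the spice box

ROBOT

A 6-joint arm with a two-finger parallel gripper is mounted at the origin on the work surface. World frame = base frame: x ahead of the robot, y to its left, z up, the work surface at z = 0. Lengths are in m, angles in rad, forces in N, time in s.
With the tool pointing down it reaches from about 0.3 to 0.875 m from the base axis. Payload 6.4 kg.
Tool frame: the origin (TCP) lies midway between the tips of the shut fingers; the grasp point (between the pads) lies 19 mm behind it (ctrl.pinch_z is the distance from the TCP to the grasp point, in m); z points along the fingers, y is the line along which they close (so a half turn about z gives the same grasp; the last joint's range is limited). The gripper opens to 85 mm and grips with 20 to 120 N. Pads are 22 mm wide; open, the fingers measure 114 mm over their backs; the gripper's body (76 mm by 85 mm) begins 54 mm behind the grasp point. The pads swing forward as they close: fully open they stand 13 mm farther back than shut.
Start: joints at [-1.396, 0.181, 1.607, -0, 1.354, -0.206], TCP at [0.214, -0.534, 0.231] pointing down, gripper open.
Joint ranges: [-2.99, 2.99], [-0.89, 2.07], [0.3, 2.58], [-1.14, 4.28], [0, 2.63], [-3.12, 3.12]. Speed limits (rad/s): [2.57, 2.57, 3.01, 3.14, 3.14, 3.14].

INTERFACE

Orientations are given as a unit quaternion [w, x, y, z].
In Python, from bench import ctrl gives the robot as it stands.
- The arm moves only by the tool apply_moves, never from a script. Its argument "moves" is a list of rows, each an object with "jaw": the opening, from 0 (shut) to 1 (fully open); "offset": the shift along the tool's x, y, z in mm, a list of three; "rot": the turn, a rotation vector about the tool's x, y, z in degrees, a list of three. In form: [{"jaw": jaw, "offset": [dx, dy, dz], "rot": [ax, ay, az]}, ...]. A call has exactly 5 rows; each row shifts and turns the commanded pose from where the row before left it, along the tool's axes as they then stand; what a row does not reach is not made up. A row lasts 1/8 s, in which the tool goes at most 62.5 mm and 10.7 degrees, less where a joint would pass 70% of its speed; a pose out of reach is approached as far as the arm can. A call is refused whole if a number of a shift passes 62.5 or a number of a turn 10.7, either way. A call with a gripper value outside its range is refused whole. The fingers move at their own pace and stop on an object; the grip force is fixed at half the most. Time passes only in rows, so rows that do not move let the fingers close, or fill a call up. It gives the time, the measured TCP pose, the force, the opening and the grip force at its end, in the units of the state.
- ctrl.get_obs(): the state, without advancing time (a new reading comes with each control period).
- ctrl.camera(name): name is "scene" or "top" or "wrist"; returns (picture, depth): 480x640x3 uint8, red, green, blue; 480x640 float32, m along the optical axis (not along the pixel's ray), 0 where there is no reading.
- ctrl.camera_params(name): a dict with "K" (3x3 intrinsics, pixels), "cam_to_world" (4x4, takes a point from camera to world coordinates); the wrist camera has in their place "mount" (4x4, takes a point from camera to tool coordinates, whose origin is the TCP and whose axes are the flange's). Camera axes: x right, y down, z forward; pixel columns grow to the right and rows downward; lengths in m; the calibration is good to about 2 mm. A picture is of the moment at which its call begins: read the wrist's pose just before it. camera_params takes no time and is no camera call.
- ctrl.hand_in(): hands the job in; it is judged then, once.
Trained networks look in the newest picture that a camera, given by its name, has taken for a name from the list of things; names that differ only in an ending like _2 or _b are one class to them, and where a whole thing is asked for, a point or a joint stands for the part that bears it (a point fixed in the world has none). Each returns a list of dicts, best first, with "score" (0 to 1); they miss things now and then, are a little off and sometimes report something else, mostly with a low value. They report only what shows in the picture. A call takes as long as a camera call.
- ctrl.outline_of(camera, target): "region" (480x640 bool, what is visible of it) and "position" ([column, row] in pixels, amid what is visible of it).
The state is a dict: "time_s": time; "q": joint angles; "dq": joint speeds; "joint_efforts": joint torques, N m; "eef_pos": TCP position; "eef_rot": TCP orientation; "wrist_force": force on the tool from outside, world axes, zero at the start; "torque": the same for the moment, N m; "opening": opening from 0.0 (shut) to 1.0 (fully open); "grasp_force": force on a finger pad.
Only numpy, scipy, OpenCV 4.12 (cv2) and the standard library are available. Lean on these libraries where they do the work, as an engineer would, in place of code of your own. Each camera call takes 0.05 s, during which the arm holds its last target. There are 200 camera calls.

TASK

Slide the lid of the wooden spice box out along its grooves and lay it flat on the slab, handle up; then move every spice cup from the box into the empty conical holders of the round masala dabba, each fully down in its own holder. Finish by shutting the dabba's hinged lid and sliding the box's lid fully home again. Leave the cup that is already in the dabba where it is, and do not disturb the other things on the slab.

Things in the scene. Friction and masses are not known exactly. Their poses are not given: they have to be found in the camera images.
- spice_box: Dark wooden spice box, fixed, 196 mm (x) by 190 mm (y, from -98 to +92), 103 mm tall. Origin: on its underside, below the centre of its mouth. Its lid runs in grooves along the box's y, in and out at the +y end only (wall there 86.5 mm tall; the lips over the grooves begin 16 mm behind it). Other walls 14 mm thick; mouth 168 mm square. The lid comes free after 170 mm of travel. Four compartments, centres 74 mm apart, partitions 38 mm up.
- box_lid_grip (a point): Sliding lid, loose in 9.5 mm grooves: plate 179 mm (x; 2.5 mm play each side) by 182 (y) by 6, 0.18 to 0.29 kg; upright bar handle across its middle, 70 mm along x, 14 thick, 28 tall. Point: middle of the bar, 20 mm above the underside; axes as the box's. In the grooves it is 108 mm up (resting), over the box's centre when home (starts 0 to 18 mm open); 20 mm up flat on the slab.
- dabba: Round steel masala dabba, fixed: 196 mm across, wall 55 mm tall, with five fixed conical cup holders inside and a hinged lid, open at the start. Origin: centre of its underside; z up. The lid's hinge axis runs along the dabba's x, 102 mm from the centre towards its +y, 54 mm up.
- dabba_lid (a joint): Angle of the dabba's lid (rad): 0 shut, 1.57 upright, 1.8 stop; starts 1.62 to 1.78. A steel cap 200 mm across, 34 mm deep; shut, its flat outer face is 88 mm up and its free edge is 202 mm from the hinge, on the dabba's -y side. Open, that face looks away from the dabba. The stiff hinge (0.28 N m) stays where left; about 3 N at the free edge moves it.
- well0 (a point): Conical cup holder 0 in the dabba. Point: centre of its inner floor, 6 mm above the slab; axes as the dabba's. Inside 47 mm across at the floor, 61 mm at the mouth 34 mm up: a cup let down into it centres itself and stands on the floor with 1.5 mm play, its point then 38 mm above this one. Neighbours are 70 mm apart.
- well1 (a point): Conical cup holder 1 in the dabba. Point: centre of its inner floor, 6 mm above the slab; axes as the dabba's. Inside 47 mm across at the floor, 61 mm at the mouth 34 mm up: a cup let down into it centres itself and stands on the floor with 1.5 mm play, its point then 38 mm above this one. Neighbours are 70 mm apart.
- well2 (a point): Conical cup holder 2 in the dabba. Point: centre of its inner floor, 6 mm above the slab; axes as the dabba's. Inside 47 mm across at the floor, 61 mm at the mouth 34 mm up: a cup let down into it centres itself and stands on the floor with 1.5 mm play, its point then 38 mm above this one. Neighbours are 70 mm apart.
- well3 (a point): Conical cup holder 3 in the dabba. Point: centre of its inner floor, 6 mm above the slab; axes as the dabba's. Inside 47 mm across at the floor, 61 mm at the mouth 34 mm up: a cup let down into it centres itself and stands on the floor with 1.5 mm play, its point then 38 mm above this one. Neighbours are 70 mm apart.
- well4 (a point): Conical cup holder 4 in the dabba. Point: centre of its inner floor, 6 mm above the slab; axes as the dabba's. Inside 47 mm across at the floor, 61 mm at the mouth 34 mm up: a cup let down into it centres itself and stands on the floor with 1.5 mm play, its point then 38 mm above this one. Neighbours are 70 mm apart.
- cup0_c (a point): Closed tapered steel spice cup, upright in the box: foot 44 mm across, widening to 64 mm at 46 mm up, flat 66 mm lid rim to 50 mm, then a central upright round wooden knob, 20 mm across, 26 mm tall (50 to 76 mm up): the grip. 0.11 to 0.22 kg. Point: on its axis, 38 mm above its foot; z up. In the box its foot is 8 mm above the slab. None if absent.
- cup1_c (a point): Another spice cup of exactly the same kind as cup0, in another compartment of the box at the start; None if absent.
- cup2_c (a point): Another spice cup of exactly the same kind as cup0, in another compartment of the box at the start; None if absent.
- cup3_c (a point): Another spice cup of exactly the same kind as cup0, in another compartment of the box at the start; None if absent.
- kept0_c (a point): A cup of the same kind that already stands in holder 0 of the dabba, and stays there; None if absent (exactly one of kept0 to kept4 is there). Point: on its axis, 38 mm above its foot.
- kept1_c (a point): A cup of the same kind that already stands in holder 1 of the dabba, and stays there; None if absent (exactly one of kept0 to kept4 is there). Point: on its axis, 38 mm above its foot.
- kept2_c (a point): A cup of the same kind that already stands in holder 2 of the dabba, and stays there; None if absent (exactly one of kept0 to kept4 is there). Point: on its axis, 38 mm above its foot.
- kept3_c (a point): A cup of the same kind that already stands in holder 3 of the dabba, and stays there; None if absent (exactly one of kept0 to kept4 is there). Point: on its axis, 38 mm above its foot.
- kept4_c (a point): A cup of the same kind that already stands in holder 4 of the dabba, and stays there; None if absent (exactly one of kept0 to kept4 is there). Point: on its axis, 38 mm above its foot.
- plate_top: Upper of two stacked white ceramic side plates, 160 mm across; a bystander. Origin: centre of its underside.
- rolling_pin: Small wooden rolling pin, 240 mm long along its y, 38 mm thick; a bystander. Origin: centre of its underside.
- scoop: Yellow plastic scoop, about 170 mm long; a bystander. Origin: centre of its underside.
- dosa_turner: Steel dosa turner with black grip, about 340 mm long along its x, 15 mm tall; a bystander. Origin: centre of its underside.
- davara: Small open steel bowl (davara), 92 mm across; a bystander. Origin: centre of its underside.
- tumbler: Steel tumbler, 72 mm across, 85 mm tall; a bystander. Origin: centre of its underside.

How it is judged:
By the outcome, as a careful person would: the job done as asked, in the order asked, and still so for the second after the job is handed in, with the robot touching nothing.
Of cup0, cup1, cup2, cup3 only 3 to 4 are there at a start; the rules pass over those that are not, and their reading is None.
Of kept0, kept1, kept2, kept3, kept4 only 1 to 1 are there at a start; the rules pass over those that are not, and their reading is None.
At some moment in a run one of cup0, cup1, cup2, cup3 may be knocked a few centimetres aside while the robot is not near it.
Once in a run the grip may slacken for a moment while it holds something.
It also fails if it takes over 208 s, if anything falls off the work surface, if the arm or the gripper's body presses on something with over 40 N, if the wrist force passes 120 N, or if a joint passes its speed limit or range.

## Working session

There is one attempt and no reset: what is moved stays moved. The work goes in short steps, Python scripts to look and compute and a tool call to move; the robot and the scene stay as the last step left them, time stands still between calls to the robot, and variables do not carry over. Pictures are saved under pics/ and viewed, at most 14 in all, crops included, and the job is handed in when it is done.

Besides the shell and the picture viewer there is one more tool, called as name([rows], argument=value, ...), one row to a line, values as JSON. apply_moves: Moves the arm, as the interface text tells. Its arguments: {"type":"object","properties":{"moves":{"type":"array"}},"required":["moves"]}

```bash
mkdir -p pics; ls
cat > h.py <<'E'
import numpy as np, cv2
from bench import ctrl
from scipy.spatial.transform import Rotation as R
def T_eef(o):
    q=o["eef_rot"]; T=np.eye(4); T[:3,:3]=R.from_quat([q[1],q[2],q[3],q[0]]).as_matrix(); T[:3,3]=o["eef_pos"]; return T
def shot(cam,name=None):
    o=ctrl.get_obs(); rgb,d=ctrl.camera(cam); p=ctrl.camera_params(cam)
    C=p["cam_to_world"] if "cam_to_world" in p else T_eef(o)@np.array(p["mount"])
    if name: cv2.imwrite(f"pics/{name}.png",rgb[:,:,::-1])
    K=np.array(p["K"]); v,u=np.mgrid[:480,:640]
    P=np.stack([(u-K[0,2])/K[0,0]*d,(v-K[1,2])/K[1,1]*d,d],-1)@np.array(C)[:3,:3].T+np.array(C)[:3,3]
    P[d<=0]=np.nan
    return rgb,d,P,K,np.array(C)
def pos():
    o=ctrl.get_obs(); print("t",round(o["time_s"],2),"pos",np.round(np.array(o["eef_pos"])*1000,1),"rotmat",np.round(T_eef(o)[:3,:3],3).tolist(),"open",round(o["opening"],2),"F",np.round(o["wrist_force"],1)); return o
E
python3 - <<'E'
from h import *
pos()
for c in("top","scene"):
    rgb,d,P,K,C=shot(c,c+"0"); np.save(c+"P.npy",P)
    print(c,np.round(C,3).tolist(),K[0,0])
    for t in("spice_box","box_lid_grip","dabba","dabba_lid","kept0_c","plate_top","rolling_pin","scoop","dosa_turner","davara","tumbler"):
        r=ctrl.outline_of(c,t)
        for x in r[:1]:
            m=x["region"]; q=P[m]; print(t,round(x["score"],2),np.round(x["position"]),np.round(np.nanmedian(q,0),3),np.round(np.nanpercentile(q,2,axis=0),3),np.round(np.nanpercentile(q,98,axis=0),3))
E
```

```text
pics
t 0.0 pos [ 213.6 -533.3  230.4] rotmat [[0.928, 0.372, -0.0], [0.372, -0.928, 0.002], [0.0, -0.002, -1.0]] open 1.0 F [ 0.1  0.2 -0.1]
top [[0.017, -0.996, 0.087, 0.389], [-1.0, -0.018, -0.007, 0.002], [0.008, -0.087, -0.996, 1.642], [0.0, 0.0, 0.0, 1.0]] 601.4231076671549
spice_box 0.68 [469. 232.] [ 0.554 -0.351  0.102] [ 0.433 -0.408  0.005] [ 0.649 -0.2    0.11 ]
box_lid_grip 0.66 [434. 236.] [ 0.54  -0.287  0.094] [ 0.454 -0.38   0.086] [ 0.626 -0.198  0.121]
dabba 0.97 [219. 244.] [0.516 0.282 0.036] [ 0.429  0.144 -0.003] [0.612 0.375 0.253]
dabba_lid 0.7 [175. 237.] [0.516 0.36  0.128] [0.424 0.335 0.055] [0.607 0.378 0.256]
plate_top 0.8 [355. 153.] [ 0.769 -0.09   0.02 ] [ 0.695 -0.162  0.007] [ 0.839 -0.018  0.031]
rolling_pin 0.57 [181. 342.] [0.263 0.367 0.031] [0.158 0.336 0.005] [0.371 0.4   0.041]
scoop 0.8 [252. 168.] [0.728 0.191 0.008] [ 0.671  0.165 -0.004] [0.831 0.223 0.043]
dosa_turner 0.77 [453. 373.] [ 0.18  -0.356  0.004] [ 0.12  -0.408 -0.006] [ 0.423 -0.329  0.019]
davara 0.57 [298. 172.] [0.724 0.067 0.015] [ 0.678  0.028 -0.003] [0.762 0.109 0.04 ]
[... 427 characters left out ...]
a 0.74 [437. 210.] [0.507 0.332 0.058] [0.415 0.137 0.003] [0.617 0.381 0.253]
dabba_lid 0.74 [438. 214.] [0.508 0.333 0.059] [0.416 0.137 0.004] [0.617 0.379 0.252]
plate_top 0.91 [328. 339.] [ 0.758 -0.085  0.022] [ 0.69  -0.158  0.013] [ 0.832 -0.016  0.031]
rolling_pin 0.58 [410. 171.] [0.28  0.362 0.032] [0.142 0.336 0.001] [0.376 0.417 0.042]
scoop 0.95 [434. 294.] [0.72  0.192 0.025] [0.669 0.167 0.002] [0.835 0.224 0.042]
dosa_turner 0.67 [384. 303.] [0.702 0.076 0.021] [0.672 0.03  0.002] [0.758 0.112 0.04 ]
davara 0.57 [383. 301.] [0.7   0.075 0.021] [0.672 0.029 0.003] [0.758 0.109 0.04 ]
tumbler 0.69 [233. 341.] [ 0.729 -0.273  0.057] [ 0.684 -0.304  0.006] [ 0.753 -0.242  0.088]
```

View pics/top0.png

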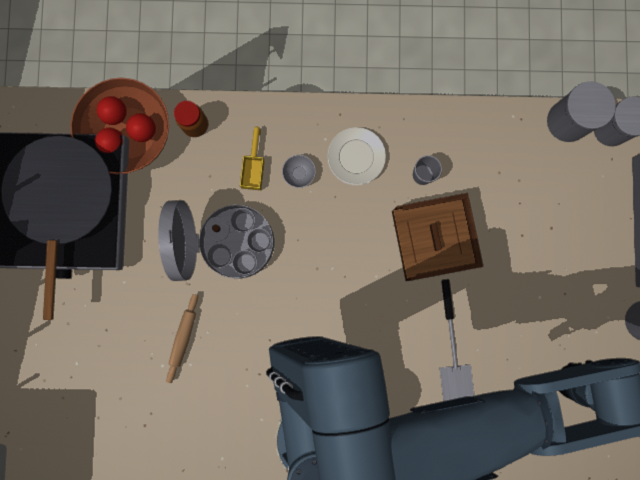

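View pics/scene0.png

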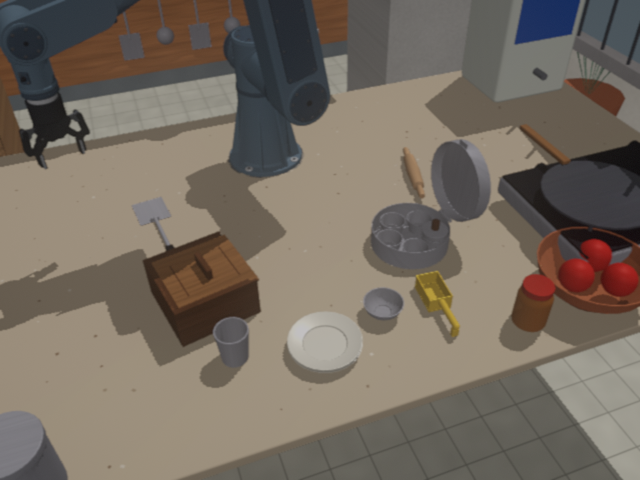

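Top view: box at (437,237) with its lid bar at (436,236); dabba at (237,241) with the lid upright on its left (177,240); the slab between them is free. The scene view agrees. Measuring box and dabba more closely.

```bash
cat >> h.py <<'E'
def plan(tx,ty,tz,a=None,start=None,step=55,jaw=None):
    """rows (mm, deg) from the pose now (pointing down) to the target TCP, mm / deg"""
    if start is None:
        o=ctrl.get_obs(); p=np.array(o["eef_pos"])*1000; Rm=T_eef(o)[:3,:3]; a0=np.degrees(np.arctan2(Rm[1,0],Rm[0,0]))
    else: p=np.array(start[:3],float); a0=start[3]
    a=a0 if a is None else a
    da=(a-a0); d=np.array([tx,ty,tz])-p
    n=max(int(np.ceil(np.linalg.norm(d)/step)),int(np.ceil(abs(da)/10.)),1)
    out=[]; ac=a0
    for i in range(n):
        c,s=np.cos(np.radians(ac)),np.sin(np.radians(ac)); t=d/n
        out.append(([round(float(v),1) for v in (c*t[0]+s*t[1], s*t[0]-c*t[1], -t[2])],round(-da/n,2))); ac+=da/n
    for k,r in enumerate(out): print(k,r)
    return [tx,ty,tz,a]
E
python3 - <<'E'
from h import *
P=np.load("topP.npy"); S=np.load("sceneP.npy")
for n,Q in(("top",P),("scene",S)):
    q=Q.reshape(-1,3); b=q[(q[:,0]>.40)&(q[:,0]<.68)&(q[:,1]>-.45)&(q[:,1]<-.16)]
    r=b[(b[:,2]>.07)&(b[:,2]<.125)]; print(n,"box",cv2.minAreaRect((r[:,:2]*1000).astype(np.float32)))
    h=b[(b[:,2]>.107)&(b[:,2]<.13)]; print("bar",len(h),h.mean(0),cv2.minAreaRect((h[:,:2]*1000).astype(np.float32)))
    r=b[(b[:,2]>.099)&(b[:,2]<.107)]; print(n,"rim",cv2.minAreaRect((r[:,:2]*1000).astype(np.float32)))
    w=q[(q[:,0]>.35)&(q[:,0]<.7)&(q[:,1]>.08)&(q[:,1]<.45)]
    r=w[(w[:,2]>.045)&(w[:,2]<.06)]; print("dab",cv2.minEnclosingCircle((r[:,:2]*1000).astype(np.float32)))
    L=w[w[:,2]>.09]; print("lid",L.min(0),L.max(0),cv2.minAreaRect((L[:,:2]*1000).astype(np.float32)))
    t=L[L[:,2]>.23]; print("lidtop",len(t),t.mean(0))
print("over box"); e=plan(540,-300,400,20)
for c in("wrist",): print(np.round(np.array(ctrl.camera_params(c)["mount"]),3).tolist(),np.array(ctrl.camera_params(c)["K"])[0,0])
E
```

```text
top box ((541.358642578125, -297.7455749511719), (196.3734130859375, 200.3824920654297), 11.809884071350098)
bar 298 [ 0.54429096 -0.30892324  0.11529284] ((543.7443237304688, -308.4451904296875), (194.01902770996094, 172.13742065429688), 11.153270721435547)
top rim ((541.2747802734375, -298.1231689453125), (195.96783447265625, 199.65609741210938), 11.77631664276123)
dab ((560.1226196289062, 249.9412384033203), 139.56410217285156)
lid [0.41543538 0.27531533 0.09004753] [0.61418625 0.38348057 0.27327168] ((514.3726806640625, 329.8778076171875), (107.77017974853516, 199.03660583496094), 89.06864929199219)
lidtop 758 [0.5132396  0.36280899 0.24655784]
scene box ((557.7355346679688, -291.71710205078125), (245.54734802246094, 199.63291931152344), 11.977570533752441)
bar 357 [ 0.54608152 -0.30865399  0.11530002] ((541.43896484375, -300.7258605957031), (196.3681182861328, 188.33157348632812), 11.741655349731445)
scene rim ((537.30078125, -297.03192138671875), (203.00350952148438, 197.03904724121094), 11.764498710632324)
dab ((521.6636962890625, 249.50991821289062), 119.15398406982422)
lid [0.40618223 0.32698696 0.09003987] [0.6148048  0.38790777 0.27133632] ((509.6102600097656, 358.33349609375), (209.64952087402344, 48.91559600830078), 5.408299922943115)
lidtop 427 [0.53513007 0.3646207  0.24840899]
over box
0 ([48.7, -12.0, -21.1], np.float64(0.23))
1 ([48.7, -12.2, -21.1], np.float64(0.23))
2 ([48.6, -12.4, -21.1], np.float64(0.23))
3 ([48.6, -12.6, -21.1], np.float64(0.23))
4 ([48.5, -12.7, -21.1], np.float64(0.23))
5 ([48.5, -12.9, -21.1], np.float64(0.23))
6 ([48.4, -13.1, -21.1], np.float64(0.23))
7 ([48.4, -13.3, -21.1], np.float64(0.23))
[[0.0, -0.961, -0.275, 0.069], [1.0, 0.0, 0.001, 0.002], [-0.001, -0.275, 0.961, -0.143], [0.0, 0.0, 0.0, 1.0]] 416.0082782848834
```

apply_moves([
  {"jaw": 1,"offset": [48.5,-12,-21],"rot": [0,0,0]},
  {"jaw": 1,"offset": [48.5,-12,-21],"rot": [0,0,0]},
  {"jaw": 1,"offset": [48.5,-12,-21],"rot": [0,0,0]},
  {"jaw": 1,"offset": [48.5,-12,-21],"rot": [0,0,0]},
  {"jaw": 1,"offset": [48.5,-12,-21],"rot": [0,0,0]},
])

```text
time_s: 1.82
eef_pos: [0.4177, -0.3869, 0.3371]
eef_rot: [0.0, 0.982, 0.189, 0.0]
wrist_force: [1.5, -0.6, 0.8]
opening: 0.994
grasp_force: 0.0
```

apply_moves([
  {"jaw": 1,"offset": [48.5,-12,-21],"rot": [0,0,2]},
  {"jaw": 1,"offset": [48.5,-12,-21],"rot": [0,0,2]},
  {"jaw": 1,"offset": [48.5,-12,-21],"rot": [0,0,2]},
  {"jaw": 1,"offset": [0,0,0],"rot": [0,0,2]},
  {"jaw": 1,"offset": [0,0,0],"rot": [0,0,2]},
])

```text
time_s: 2.45
eef_pos: [0.541, -0.3047, 0.3987]
eef_rot: [-0.0, 0.995, 0.102, -0.0]
wrist_force: [-1.1, -0.3, -0.2]
opening: 1.002
grasp_force: 0.0
```

Run:
```python
from h import *
pos()
rgb,d,P,K,C=shot("wrist","w1"); np.save("wP.npy",P)
q=P[np.isfinite(P[...,2])]
b=q[(q[:,0]>.40)&(q[:,0]<.68)&(q[:,1]>-.45)&(q[:,1]<-.16)]
h=b[(b[:,2]>.118)&(b[:,2]<.135)]; print("bar",len(h),h.mean(0),cv2.minAreaRect((h[:,:2]*1000).astype(np.float32)))
r=b[(b[:,2]>.07)&(b[:,2]<.125)]; print("box",cv2.minAreaRect((r[:,:2]*1000).astype(np.float32)))
r=b[(b[:,2]>.1)&(b[:,2]<.106)]; print("rim",cv2.minAreaRect((r[:,:2]*1000).astype(np.float32)))
# profile along box y'
a=np.radians(11.8); ey=np.array([-np.sin(a),np.cos(a)]); ex=np.array([np.cos(a),np.sin(a)])
o=np.array([.541,-.300]); s=(b[:,:2]-o)@ey; t=(b[:,:2]-o)@ex
for k in(np.abs(t)<.07,t<-.091,t>.091):
    print([ (i,round(float(np.median(b[k&(abs(s*1000-i)<2.5),2])*1000),0)) for i in range(-110,115,5) if (k&(abs(s*1000-i)<2.5)).sum()>3])
```

```text
t 2.45 pos [ 541.  -304.7  398.7] rotmat [[0.979, 0.204, -0.001], [0.204, -0.979, 0.0], [-0.001, -0.0, -1.0]] open 1.0 F [-1.1 -0.3 -0.2]
bar 934 [ 0.53937272 -0.29189724  0.12192551] ((538.6473388671875, -291.8219299316406), (68.90725708007812, 14.047151565551758), 11.872180938720703)
box ((539.9133911132812, -300.01641845703125), (196.23968505859375, 198.9453125), 11.895402908325195)
rim ((540.8037719726562, -304.24285888671875), (196.24635314941406, 190.2923126220703), 11.90039348602295)
[(-100, 103.0), (-95, 103.0), (-90, 103.0), (-85, 99.0), (-80, 94.0), (-75, 96.0), (-70, 467.0), (-65, 466.0), (-60, 463.0), (-55, 450.0), (-50, 437.0), (-45, 475.0), (-40, 478.0), (-35, 481.0), (-30, 483.0), (-25, 480.0), (-20, 478.0), (-15, 476.0), (-10, 477.0), (-5, 478.0), (0, 476.0), (5, 477.0), (10, 479.0), (15, 485.0), (20, 482.0), (25, 479.0), (30, 477.0), (35, 436.0), (40, 449.0), (45, 461.0), (50, 464.0), (55, 467.0), (60, 465.0), (65, 95.0), (70, 94.0), (75, 94.0), (80, 94.0), (85, 94.0), (90, 94.0), (95, 94.0), (100, 94.0)]
[(-110, 1.0), (-105, 0.0), (-100, 1.0), (-95, 1.0), (-90, 1.0)
[... 278 characters left out ...]
5, 103.0), (30, 103.0), (35, 103.0), (40, 103.0), (45, 103.0), (50, 104.0), (55, 104.0), (60, 103.0), (65, 103.0), (70, 103.0), (75, 103.0), (80, 102.0), (85, 101.0), (90, 102.0)]
[(-110, 0.0), (-105, 1.0), (-100, 1.0), (-95, 1.0), (-90, 1.0), (-85, 1.0), (-80, 1.0), (-75, 1.0), (-70, 1.0), (-65, 1.0), (-60, 1.0), (-55, 1.0), (-50, 1.0), (-45, 1.0), (-40, 1.0), (-35, 1.0), (-30, 1.0), (-25, 1.0), (-20, 0.0), (-15, 1.0), (-10, 1.0), (-5, 1.0), (0, 1.0), (5, 1.0), (10, 1.0), (15, 0.0), (20, 0.0), (25, 1.0), (30, 1.0), (35, 1.0), (40, 1.0), (45, 0.0), (50, 1.0), (55, 1.0), (60, 1.0), (65, 0.0), (70, 0.0), (75, 0.0), (80, 0.0), (85, 0.0), (90, 0.0), (95, 0.0), (100, 0.0), (105, 0.0), (110, 0.0)]
```

View pics/w1.png

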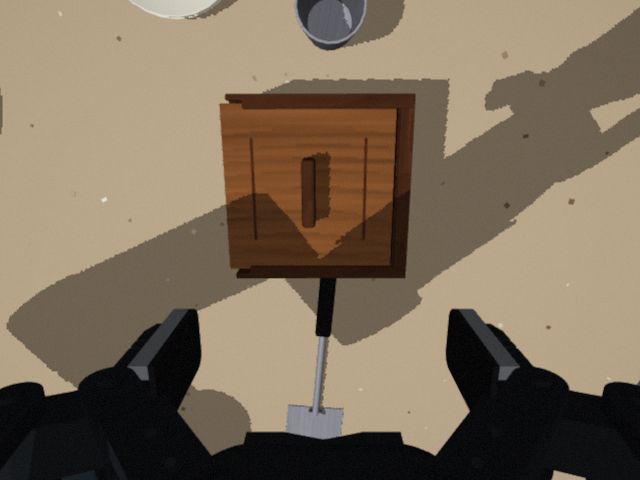

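The lid bar is at (310,192) and the lid has come about 10 mm out to the left, so box +y is to the left (yaw 11.9°). Going down on the bar.

apply_moves([
  {"jaw": 1,"offset": [1,-13,48],"rot": [0,0,0]},
  {"jaw": 1,"offset": [0,0,48],"rot": [0,0,0]},
  {"jaw": 1,"offset": [0,0,48],"rot": [0,0,0]},
  {"jaw": 1,"offset": [0,0,48],"rot": [0,0,0]},
  {"jaw": 0.5,"offset": [0,0,48],"rot": [0,0,0]},
])

```text
time_s: 3.12
eef_pos: [0.5379, -0.2927, 0.1574]
eef_rot: [-0.0, 0.995, 0.102, -0.0]
wrist_force: [-0.6, -0.3, -0.1]
opening: 0.817
grasp_force: 0.0
```

apply_moves([
  {"jaw": 0.5,"offset": [0,0,25],"rot": [0,0,0]},
  {"jaw": 0.5,"offset": [0,0,20],"rot": [0,0,0]},
  {"jaw": 0.5,"offset": [0,0,14],"rot": [0,0,0]},
  {"jaw": 0.5,"offset": [0,0,0],"rot": [0,0,0]},
  {"jaw": 0.5,"offset": [0,0,0],"rot": [0,0,0]},
])

```text
time_s: 3.75
eef_pos: [0.5401, -0.2925, 0.1014]
eef_rot: [0.001, 0.995, 0.103, 0.001]
wrist_force: [0.1, 0.9, 1.0]
opening: 0.501
grasp_force: 0.0
```

apply_moves([
  {"jaw": 0,"offset": [0,0,0],"rot": [0,0,0]},
  {"jaw": 0,"offset": [0,0,0],"rot": [0,0,0]},
  {"jaw": 0,"offset": [0,0,0],"rot": [0,0,0]},
  {"jaw": 0,"offset": [0,0,0],"rot": [0,0,0]},
  {"jaw": 0,"offset": [0,0,0],"rot": [0,0,0]},
])

```text
time_s: 4.38
eef_pos: [0.5402, -0.2922, 0.1015]
eef_rot: [0.001, 0.995, 0.103, 0.001]
wrist_force: [-0.8, 0.1, 5.7]
opening: 0.144
grasp_force: 61.1
```

apply_moves([
  {"jaw": 0,"offset": [0,-10,0],"rot": [0,0,0]},
  {"jaw": 0,"offset": [0,-15,0],"rot": [0,0,0]},
  {"jaw": 0,"offset": [0,-15,0],"rot": [0,0,0]},
  {"jaw": 0,"offset": [0,-15,0],"rot": [0,0,0]},
  {"jaw": 0,"offset": [0,-15,0],"rot": [0,0,0]},
])

```text
time_s: 5.0
eef_pos: [0.5258, -0.2236, 0.1014]
eef_rot: [0.002, 0.995, 0.103, 0.001]
wrist_force: [0.5, -4.0, 5.0]
opening: 0.151
grasp_force: 61.0
```

apply_moves([
  {"jaw": 0,"offset": [0,-15,0],"rot": [0,0,0]},
  {"jaw": 0,"offset": [0,-15,0],"rot": [0,0,0]},
  {"jaw": 0,"offset": [0,-15,0],"rot": [0,0,0]},
  {"jaw": 0,"offset": [0,-15,0],"rot": [0,0,0]},
  {"jaw": 0,"offset": [0,-15,0],"rot": [0,0,0]},
])

```text
time_s: 5.62
eef_pos: [0.5098, -0.1494, 0.1006]
eef_rot: [0.0, 0.995, 0.103, 0.0]
wrist_force: [0.4, -4.3, 3.8]
opening: 0.149
grasp_force: 61.0
```

apply_moves([
  {"jaw": 0,"offset": [0,-15,0],"rot": [0,0,0]},
  {"jaw": 0,"offset": [0,-15,0],"rot": [0,0,0]},
  {"jaw": 0,"offset": [0,-15,0],"rot": [0,0,0]},
  {"jaw": 0,"offset": [0,0,0],"rot": [0,0,0]},
  {"jaw": 0,"offset": [0,0,0],"rot": [0,0,0]},
])

```text
time_s: 6.25
eef_pos: [0.5002, -0.1056, 0.0998]
eef_rot: [-0.0, 0.995, 0.103, -0.001]
wrist_force: [0.2, -0.6, -2.7]
opening: 0.151
grasp_force: 59.9
```

Run:
```python
from h import *
pos()
rgb,d,P,K,C=shot("scene","s1")
q=P.reshape(-1,3); b=q[(q[:,0]>.35)&(q[:,0]<.65)&(q[:,1]>-.23)&(q[:,1]<.03)&(q[:,2]>.06)&(q[:,2]<.12)]
print(len(b)); print(cv2.minAreaRect((b[:,:2]*1000).astype(np.float32)),np.percentile(b[:,2],[5,50,95]))
A=np.c_[b[:,:2],np.ones(len(b))]; k=(b[:,2]>.085)&(b[:,2]<.103)
print(np.linalg.lstsq(A[k],b[k,2],rcond=None)[0])
```

```text
t 6.25 pos [ 500.2 -105.6   99.8] rotmat [[0.979, 0.205, -0.001], [0.205, -0.979, 0.001], [-0.001, -0.001, -1.0]] open 0.15 F [ 0.2 -0.6 -2.7]
4149
((506.97381591796875, -130.07302856445312), (198.3106231689453, 241.3085479736328), 11.146940231323242) [0.07648693 0.09421642 0.10085317]
[-0.00291057  0.00813622  0.09653273]
```

View pics/s1.png

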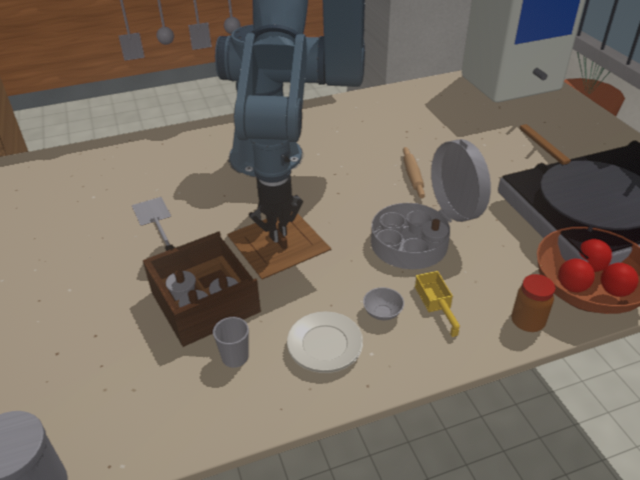

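The lid is out, hanging level at (280,240); three cups appear in the box around (185,285). Laying it down further out.

apply_moves([
  {"jaw": 0,"offset": [0,-20,0],"rot": [0,0,0]},
  {"jaw": 0,"offset": [0,-20,15],"rot": [0,0,0]},
  {"jaw": 0,"offset": [0,0,20],"rot": [0,0,0]},
  {"jaw": 0,"offset": [0,0,20],"rot": [0,0,0]},
  {"jaw": 0,"offset": [0,0,15],"rot": [0,0,0]},
])

```text
time_s: 6.92
eef_pos: [0.4912, -0.0654, 0.0285]
eef_rot: [-0.001, 0.995, 0.103, -0.001]
wrist_force: [0.5, 0.5, -2.5]
opening: 0.151
grasp_force: 59.9
```

apply_moves([
  {"jaw": 0,"offset": [0,0,8],"rot": [0,0,0]},
  {"jaw": 0,"offset": [0,0,4],"rot": [0,0,0]},
  {"jaw": 0,"offset": [0,0,3],"rot": [0,0,0]},
  {"jaw": 0,"offset": [0,0,0],"rot": [0,0,0]},
  {"jaw": 0,"offset": [0,0,0],"rot": [0,0,0]},
])

```text
time_s: 7.55
eef_pos: [0.4927, -0.0669, 0.0157]
eef_rot: [0.0, 0.995, 0.103, 0.0]
wrist_force: [0.3, -0.1, -2.2]
opening: 0.156
grasp_force: 38.5
```

apply_moves([
  {"jaw": 0,"offset": [0,0,2],"rot": [0,0,0]},
  {"jaw": 0,"offset": [0,0,1],"rot": [0,0,0]},
  {"jaw": 0.25,"offset": [0,0,0],"rot": [0,0,0]},
  {"jaw": 0.5,"offset": [0,0,0],"rot": [0,0,0]},
  {"jaw": 0.5,"offset": [0,0,0],"rot": [0,0,0]},
])

```text
time_s: 8.18
eef_pos: [0.4924, -0.0668, 0.0123]
eef_rot: [0.0, 0.995, 0.103, 0.0]
wrist_force: [0.7, 0.5, -0.0]
opening: 0.499
grasp_force: 0.0
```

apply_moves([
  {"jaw": 0.5,"offset": [0,0,-30],"rot": [0,0,0]},
  {"jaw": 0.8,"offset": [0,0,-50],"rot": [0,0,0]},
  {"jaw": 1,"offset": [0,0,-60],"rot": [0,0,0]},
  {"jaw": 1,"offset": [0,0,-60],"rot": [0,0,0]},
  {"jaw": 1,"offset": [0,0,-60],"rot": [0,0,0]},
])

```text
time_s: 8.8
eef_pos: [0.4921, -0.0666, 0.2743]
eef_rot: [0.0, 0.995, 0.103, 0.0]
wrist_force: [1.1, -0.8, -0.3]
opening: 0.995
grasp_force: 0.0
```

Run:
```python
from h import *
pos()
print("over box");e=plan(515,-300,400,11.9)
print("box->dabba"); plan(470,250,420,11.9,start=[515,-300,400,11.9])
```

```text
t 8.8 pos [492.1 -66.6 274.3] rotmat [[0.979, 0.205, 0.0], [0.205, -0.979, -0.0], [0.0, 0.0, -1.0]] open 0.99 F [ 1.1 -0.8 -0.3]
over box
0 ([-5.1, 46.6, -25.1], np.float64(-0.02))
1 ([-5.1, 46.6, -25.1], np.float64(-0.02))
2 ([-5.1, 46.6, -25.1], np.float64(-0.02))
3 ([-5.1, 46.6, -25.1], np.float64(-0.02))
4 ([-5.1, 46.6, -25.1], np.float64(-0.02))
box->dabba
0 ([6.3, -49.8, -1.8], -0.0)
1 ([6.3, -49.8, -1.8], -0.0)
2 ([6.3, -49.8, -1.8], -0.0)
3 ([6.3, -49.8, -1.8], -0.0)
4 ([6.3, -49.8, -1.8], -0.0)
5 ([6.3, -49.8, -1.8], -0.0)
6 ([6.3, -49.8, -1.8], -0.0)
7 ([6.3, -49.8, -1.8], -0.0)
8 ([6.3, -49.8, -1.8], -0.0)
9 ([6.3, -49.8, -1.8], -0.0)
10 ([6.3, -49.8, -1.8], -0.0)
```

apply_moves([
  {"jaw": 1,"offset": [15,-50,-21],"rot": [0,0,0]},
  {"jaw": 1,"offset": [15,-50,-21],"rot": [0,0,0]},
  {"jaw": 1,"offset": [15,-50,-21],"rot": [0,0,0]},
  {"jaw": 1,"offset": [15,-50,-21],"rot": [0,0,0]},
  {"jaw": 1,"offset": [15,-50,-21],"rot": [0,0,0]},
])

```text
time_s: 9.43
eef_pos: [0.5144, 0.195, 0.3779]
eef_rot: [0.0, 0.995, 0.103, 0.0]
wrist_force: [0.9, -0.5, -0.5]
opening: 0.999
grasp_force: 0.0
```

apply_moves([
  {"jaw": 1,"offset": [15,-50,-21],"rot": [0,0,0]},
  {"jaw": 1,"offset": [0,0,0],"rot": [0,0,0]},
  {"jaw": 1,"offset": [0,0,0],"rot": [0,0,0]},
  {"jaw": 1,"offset": [0,0,0],"rot": [0,0,0]},
  {"jaw": 1,"offset": [0,0,0],"rot": [0,0,0]},
])

```text
time_s: 10.05
eef_pos: [0.5191, 0.2442, 0.3979]
eef_rot: [0.0, 0.995, 0.102, -0.0]
wrist_force: [0.1, -0.6, 0.5]
opening: 0.997
grasp_force: 0.0
```

Run:
```python
from h import *
pos()
rgb,d,P,K,C=shot("wrist","w2"); np.save("wdab.npy",P)
for t in("dabba","dabba_lid","kept0_c","well0"):
    for x in ctrl.outline_of("wrist",t)[:5]:
        q=P[x["region"]]; print(t,round(x["score"],2),np.round(x["position"]),np.round(np.nanmedian(q,0),3))
```

```text
t 10.05 pos [519.1 244.2 397.9] rotmat [[0.979, 0.203, -0.001], [0.203, -0.979, -0.0], [-0.001, 0.0, -1.0]] open 1.0 F [ 0.1 -0.6  0.5]
dabba 0.55 [238. 183.] [0.517 0.337 0.06 ]
dabba_lid 0.76 [189. 180.] [0.52  0.361 0.159]
well0 0.87 [237. 183.] [0.516 0.337 0.06 ]
well0 0.67 [214. 311.] [0.321 0.348 0.03 ]
well0 0.44 [399.  32.] [0.705 0.19  0.004]
```

View pics/w2.png

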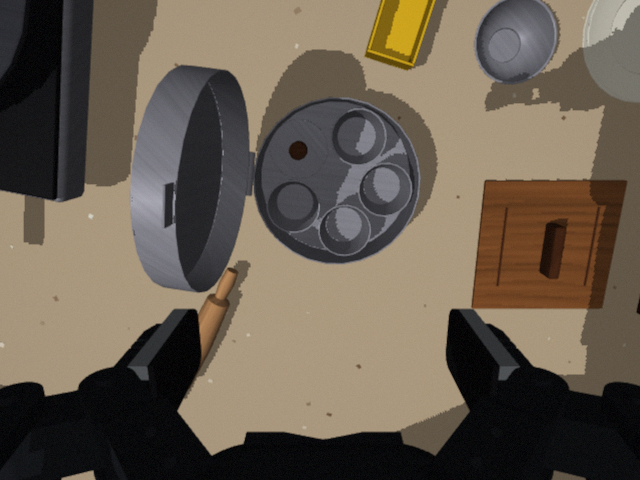

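Dabba rim is centred near (337,180); kept cup's knob at (298,150); empty holders at (358,135), (385,188), (345,229), (294,205). Lid hinge at left (250,173).

```bash
cat > dab.py <<'E'
from h import *
from scipy.optimize import least_squares
P=np.load("wdab.npy"); q=P.reshape(-1,3); q=q[np.isfinite(q[:,2])]
c0=np.array([.515,.245])
r=np.hypot(*(q[:,:2]-c0).T)
rim=q[(q[:,2]>.050)&(q[:,2]<.058)&(r<.115)&(r>.085)&(q[:,1]<.31)]
f=least_squares(lambda p:np.hypot(rim[:,0]-p[0],rim[:,1]-p[1])-p[2],[*c0,.097],loss="soft_l1",f_scale=.001)
print("rim",len(rim),f.x); c=f.x[:2]
r=np.hypot(*(q[:,:2]-c).T)
k=q[(q[:,2]>.075)&(q[:,2]<.09)&(r<.085)]; kn=k.mean(0); print("knob",len(k),k[:,2].max(),cv2.minEnclosingCircle((k[:,:2]*1000).astype(np.float32)),np.degrees(np.arctan2(kn[1]-c[1],kn[0]-c[0])))
m=((P[...,2]<.010)&(P[...,2]>.002)&(np.hypot(P[...,0]-c[0],P[...,1]-c[1])<.09)).astype(np.uint8)
n,lab,st,_=cv2.connectedComponentsWithStats(m)
for i in range(1,n):
    if st[i,4]>60:
        w=P[lab==i]; e=cv2.minEnclosingCircle((w[:,:2]*1000).astype(np.float32)); ce=np.array(e[0])/1000
        print(st[i,4],np.round(w.mean(0),4),np.round(e[0]),round(e[1],1),"R",np.linalg.norm(ce-c),"ang",np.degrees(np.arctan2(*(ce-c)[::-1])))
# mouth rings z 38..42
for z0,z1 in((.037,.043),):
    w=q[(q[:,2]>z0)&(q[:,2]<z1)&(r<.094)]
    def cost(th):
        s=0
        for i in range(5):
            pt=c+.0596*np.array([np.cos(th+i*2*np.pi/5),np.sin(th+i*2*np.pi/5)])
            dd=np.hypot(*(w[:,:2]-pt).T); s+=((dd>.030)&(dd<.0335)).sum()
        return s
    a=np.arange(0,72,.5); v=[cost(np.radians(x)) for x in a]; print(len(w),"best",a[np.argsort(v)[::-1][:5]],sorted(v)[-5:],np.median(v))
# lid plane: axis direction & angle
L=q[(q[:,2]>.1)&(q[:,1]>.27)]; print("lid bounds",L.min(0),L.max(0))
E
python3 dab.py
```

```text
rim 747 [0.52290573 0.22675608 0.09620955]
knob 267 0.08540207437247771 ((554.1755981445312, 277.2056579589844), 9.964911460876465) 58.0098753192533
2757 [0.5293 0.2181 0.0029] [523. 227.] 89.9 R 8.356932896822453e-05 ang -20.965264869576448
1248 [0.5808 0.212  0.0065] [580. 212.] 24.6 R 0.05939514633036218 ang -14.388833186335633
293 [0.5125 0.3056 0.0029] [514. 311.] 26.1 R 0.0848029401170137 ang 95.81801745833265
1133 [0.5271 0.1664 0.0066] [527. 167.] 24.6 R 0.06014158605490819 ang -86.10168866662664
1101 [0.4839 0.272  0.0065] [484. 272.] 24.8 R 0.05974362482298654 ang 130.97614880272843
1053 [0.467  0.2033 0.0065] [467. 203.] 24.9 R 0.060666512480133404 ang -157.36451972849753
1460 best [58.5 58.  59.  57.5 59.5] [np.int64(1204), np.int64(1322), np.int64(1347), np.int64(1396), np.int64(1408)] 143.0
lid bounds [0.41417076 0.27000359 0.10003341] [0.63822722 0.56564752 0.49055957]
```

Dabba centre (523,227), yaw 4°; empty holders at (484,272), (467,204), (527,167), (581,212), consistent with the pentagon model (R 59.6, floor z 6). Now look into the box.

apply_moves([
  {"jaw": 1,"offset": [-9,53,0],"rot": [0,0,0]},
  {"jaw": 1,"offset": [-9,54,0],"rot": [0,0,0]},
  {"jaw": 1,"offset": [-9,54,0],"rot": [0,0,0]},
  {"jaw": 1,"offset": [-9,54,0],"rot": [0,0,0]},
  {"jaw": 1,"offset": [-9,54,0],"rot": [0,0,0]},
])

```text
time_s: 10.92
eef_pos: [0.5299, -0.0289, 0.3985]
eef_rot: [0.0, 0.995, 0.103, 0.0]
wrist_force: [0.1, -0.5, 0.7]
opening: 0.998
grasp_force: 0.0
```

apply_moves([
  {"jaw": 1,"offset": [-9,54,0],"rot": [0,0,0]},
  {"jaw": 1,"offset": [-9,54,0],"rot": [0,0,0]},
  {"jaw": 1,"offset": [-9,54,0],"rot": [0,0,0]},
  {"jaw": 1,"offset": [-9,54,0],"rot": [0,0,0]},
  {"jaw": 1,"offset": [-9,53,0],"rot": [0,0,0]},
])

```text
time_s: 11.55
eef_pos: [0.5409, -0.3016, 0.3984]
eef_rot: [0.0, 0.995, 0.103, 0.0]
wrist_force: [-0.7, -0.7, 0.6]
opening: 1.002
grasp_force: 0.0
```

```bash
cat > knobs.py <<'E'
import sys
from h import *
pos()
rgb,d,P,K,C=shot("wrist",sys.argv[1])
a=np.radians(11.9); ex=np.array([np.cos(a),np.sin(a)]); ey=np.array([-np.sin(a),np.cos(a)]); o=np.array([.5402,-.3013])
X=(P[...,:2]-o)@ex; Y=(P[...,:2]-o)@ey
m=((P[...,2]>.075)&(P[...,2]<.095)&(abs(X)<.078)&(abs(Y)<.078)).astype(np.uint8)
n,lab,st,_=cv2.connectedComponentsWithStats(m)
for i in range(1,n):
    if st[i,4]>60:
        w=P[lab==i]; print(st[i,4],"xyz",np.round(w.mean(0)*1000,1),"box",np.round(1000*X[lab==i].mean(),1),np.round(1000*Y[lab==i].mean(),1))
        e=cv2.minEnclosingCircle((w[:,:2]*1000).astype(np.float32)); print("circ",e,"zmax",np.percentile(w[:,2],95))
E
python3 knobs.py w3
```

```text
t 11.55 pos [ 540.9 -301.6  398.4] rotmat [[0.979, 0.205, 0.0], [0.205, -0.979, -0.0], [0.0, 0.0, -1.0]] open 1.0 F [-0.7 -0.7  0.6]
268 xyz [ 568.1 -259.1   83.6] box 36.0 35.5
circ ((567.7645263671875, -258.7162780761719), 9.931699752807617) zmax 0.08552316092108375
265 xyz [ 576.5 -324.1   83.8] box 30.8 -29.8
circ ((576.2324829101562, -324.3317565917969), 9.836160659790039) zmax 0.0855840267164381
243 xyz [ 514.9 -346.    83.6] box -34.0 -38.5
circ ((513.8955078125, -346.46612548828125), 9.898998260498047) zmax 0.0858222582004155
```

View pics/w3.png

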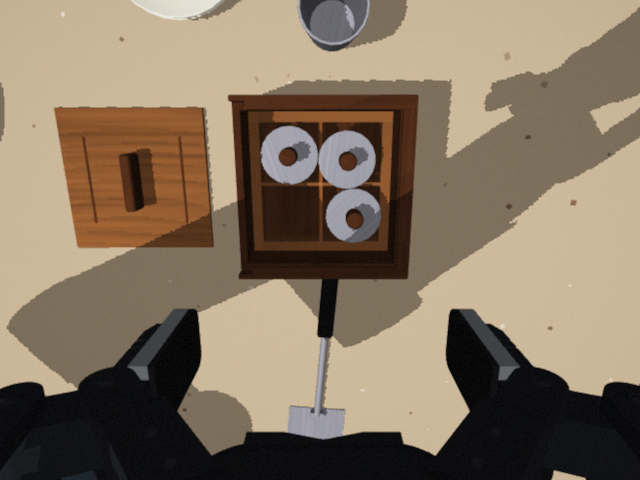

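Three cups: knobs at (288,157), (347,161), (355,219); the near-left compartment is empty. Lid lies flat at (135,180). Picking the first cup.

apply_moves([
  {"jaw": 0.45,"offset": [12,-12,48],"rot": [0,0,0]},
  {"jaw": 0.45,"offset": [12,-12,48],"rot": [0,0,0]},
  {"jaw": 0.45,"offset": [11.3,-12,48],"rot": [0,0,0]},
  {"jaw": 0.45,"offset": [0,0,55],"rot": [0,0,0]},
  {"jaw": 0.45,"offset": [0,0,55],"rot": [0,0,0]},
])

```text
time_s: 12.22
eef_pos: [0.5685, -0.2568, 0.1429]
eef_rot: [0.0, 0.995, 0.103, 0.0]
wrist_force: [0.6, -0.8, -1.5]
opening: 0.455
grasp_force: 0.0
```

apply_moves([
  {"jaw": 0.45,"offset": [0,0,35],"rot": [0,0,0]},
  {"jaw": 0.45,"offset": [0,0,25],"rot": [0,0,0]},
  {"jaw": 0.45,"offset": [0,0,15],"rot": [0,0,0]},
  {"jaw": 0.45,"offset": [0,0,7],"rot": [0,0,0]},
  {"jaw": 0.45,"offset": [0,0,0],"rot": [0,0,0]},
])

```text
time_s: 12.85
eef_pos: [0.5685, -0.2574, 0.0626]
eef_rot: [0.0, 0.995, 0.103, 0.0]
wrist_force: [-0.0, 1.7, 0.4]
opening: 0.45
grasp_force: 0.0
```

apply_moves([
  {"jaw": 0,"offset": [0,0,0],"rot": [0,0,0]},
  {"jaw": 0,"offset": [0,0,0],"rot": [0,0,0]},
  {"jaw": 0,"offset": [0,0,0],"rot": [0,0,0]},
  {"jaw": 0,"offset": [0,0,0],"rot": [0,0,0]},
  {"jaw": 0,"offset": [0,0,0],"rot": [0,0,0]},
])

```text
time_s: 13.48
eef_pos: [0.5691, -0.2576, 0.0636]
eef_rot: [0.001, 0.995, 0.103, 0.001]
wrist_force: [-0.6, 1.8, 5.8]
opening: 0.207
grasp_force: 58.8
```

apply_moves([
  {"jaw": 0,"offset": [0,0,-15],"rot": [0,0,0]},
  {"jaw": 0,"offset": [0,0,-25],"rot": [0,0,0]},
  {"jaw": 0,"offset": [0,0,-35],"rot": [0,0,0]},
  {"jaw": 0,"offset": [0,0,-35],"rot": [0,0,0]},
  {"jaw": 0,"offset": [0,0,-25],"rot": [0,0,0]},
])

```text
time_s: 14.1
eef_pos: [0.5687, -0.2576, 0.1999]
eef_rot: [0.001, 0.995, 0.103, 0.001]
wrist_force: [0.8, 0.1, -1.4]
opening: 0.204
grasp_force: 58.7
```

apply_moves([
  {"jaw": 0,"offset": [1,-20,0],"rot": [0,0,0]},
  {"jaw": 0,"offset": [2,-40,0],"rot": [0,0,0]},
  {"jaw": 0,"offset": [2,-45,0],"rot": [0,0,0]},
  {"jaw": 0,"offset": [2,-45,0],"rot": [0,0,0]},
  {"jaw": 0,"offset": [2,-45,0],"rot": [0,0,0]},
])

```text
time_s: 14.72
eef_pos: [0.5353, -0.0617, 0.1956]
eef_rot: [-0.001, 0.995, 0.103, -0.001]
wrist_force: [1.0, -0.5, -0.9]
opening: 0.209
grasp_force: 58.7
```

apply_moves([
  {"jaw": 0,"offset": [3,-45,0],"rot": [0,0,0]},
  {"jaw": 0,"offset": [3,-45,0],"rot": [0,0,0]},
  {"jaw": 0,"offset": [2,-45,0],"rot": [0,0,0]},
  {"jaw": 0,"offset": [2,-45,0],"rot": [0,0,0]},
  {"jaw": 0,"offset": [2,-45,0],"rot": [0,0,0]},
])

```text
time_s: 15.35
eef_pos: [0.5005, 0.1603, 0.1957]
eef_rot: [-0.0, 0.995, 0.103, -0.001]
wrist_force: [0.0, 0.7, -0.3]
opening: 0.21
grasp_force: 58.7
```

apply_moves([
  {"jaw": 0,"offset": [2,-45,0],"rot": [0,0,0]},
  {"jaw": 0,"offset": [2,-45,0],"rot": [0,0,0]},
  {"jaw": 0,"offset": [1,-26,0],"rot": [0,0,0]},
  {"jaw": 0,"offset": [0,0,0],"rot": [0,0,0]},
  {"jaw": 0,"offset": [0,0,0],"rot": [0,0,0]},
])

```text
time_s: 15.98
eef_pos: [0.4828, 0.2724, 0.1963]
eef_rot: [0.0, 0.995, 0.103, -0.001]
wrist_force: [-0.3, 0.2, -1.4]
opening: 0.207
grasp_force: 58.8
```

Run:
```python
from h import *
o=pos(); plan(485.8,272.8,66,start=[*(np.array(o["eef_pos"])*1000),11.85],step=500)
rgb,d,P,K,C=shot("scene","s2"); cv2.imwrite("pics/s2c.png",cv2.resize(rgb[60:300,300:620,::-1],None,fx=2,fy=2))
```

```text
t 15.97 pos [482.8 272.4 196.3] rotmat [[0.979, 0.205, -0.002], [0.205, -0.979, -0.001], [-0.002, 0.001, -1.0]] open 0.21 F [-0.3  0.2 -1.4]
0 ([3.0, 0.2, 130.3], -0.0)
```

View pics/s2c.png

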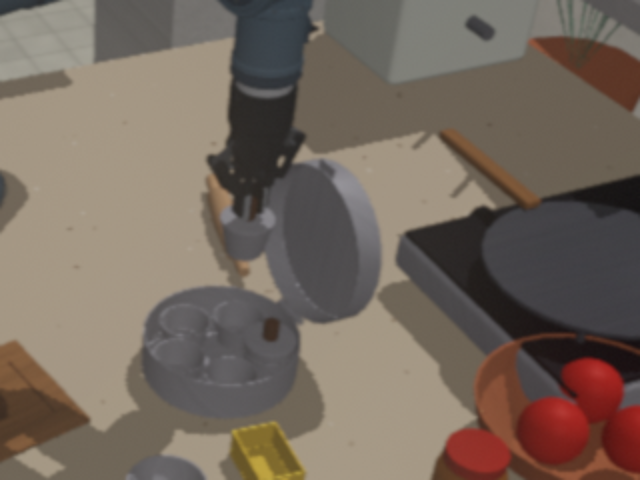

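The cup hangs upright in the grip (crop at 248,235), above its holder, clear of the lid. Lowering.

apply_moves([
  {"jaw": 0,"offset": [3,0,20],"rot": [0,0,0]},
  {"jaw": 0,"offset": [0,0,35],"rot": [0,0,0]},
  {"jaw": 0,"offset": [0,0,35],"rot": [0,0,0]},
  {"jaw": 0,"offset": [0,0,20],"rot": [0,0,0]},
  {"jaw": 0,"offset": [0,0,10],"rot": [0,0,0]},
])

```text
time_s: 16.65
eef_pos: [0.4863, 0.272, 0.0758]
eef_rot: [0.0, 0.995, 0.102, -0.001]
wrist_force: [0.1, 0.4, -1.5]
opening: 0.209
grasp_force: 58.8
```

apply_moves([
  {"jaw": 0,"offset": [0,0,6],"rot": [0,0,0]},
  {"jaw": 0,"offset": [0,0,4],"rot": [0,0,0]},
  {"jaw": 0,"offset": [0,0,0],"rot": [0,0,0]},
  {"jaw": 0,"offset": [0,0,0],"rot": [0,0,0]},
  {"jaw": 0,"offset": [0,0,0],"rot": [0,0,0]},
])

```text
time_s: 17.27
eef_pos: [0.4872, 0.2735, 0.0677]
eef_rot: [-0.0, 0.995, 0.103, 0.0]
wrist_force: [-1.0, 0.2, -1.0]
opening: 0.211
grasp_force: 58.8
```

apply_moves([
  {"jaw": 0,"offset": [0,0,3],"rot": [0,0,0]},
  {"jaw": 0,"offset": [0,0,1.5],"rot": [0,0,0]},
  {"jaw": 0.3,"offset": [0,0,0],"rot": [0,0,0]},
  {"jaw": 0.45,"offset": [0,0,0],"rot": [0,0,0]},
  {"jaw": 0.45,"offset": [0,0,0],"rot": [0,0,0]},
])

```text
time_s: 17.9
eef_pos: [0.4872, 0.2732, 0.0629]
eef_rot: [0.0, 0.995, 0.103, 0.0]
wrist_force: [-0.2, -0.4, -0.1]
opening: 0.456
grasp_force: 0.0
```

apply_moves([
  {"jaw": 0.45,"offset": [0,0,-20],"rot": [0,0,0]},
  {"jaw": 0.45,"offset": [0,0,-40],"rot": [0,0,0]},
  {"jaw": 0.45,"offset": [0,0,-60],"rot": [0,0,0]},
  {"jaw": 0.45,"offset": [0,0,-60],"rot": [0,0,0]},
  {"jaw": 0.45,"offset": [0,0,-60],"rot": [0,0,0]},
])

```text
time_s: 18.52
eef_pos: [0.4867, 0.2731, 0.3049]
eef_rot: [-0.0, 0.995, 0.103, 0.0]
wrist_force: [1.7, -0.1, 1.4]
opening: 0.449
grasp_force: 0.0
```

```bash
cat > dk.py <<'E'
import sys
from h import *
o=pos()
# knobs seen in dabba, from wrist or top camera
rgb,d,P,K,C=shot(sys.argv[1],sys.argv[2])
c=np.array([.5227,.2269])
m=((P[...,2]>.065)&(P[...,2]<.13)&(np.hypot(P[...,0]-c[0],P[...,1]-c[1])<.085)).astype(np.uint8)
n,lab,st,_=cv2.connectedComponentsWithStats(m)
for i in range(1,n):
    if st[i,4]>15:
        w=P[lab==i]; top=np.percentile(w[:,2],90); w=w[w[:,2]>top-.006]
        print(st[i,4],"knob",np.round(w.mean(0)*1000,1),"ztop",round(top*1000,1))
E
python3 dk.py wrist w4
python3 - <<'E'
from h import *
plan(576.4,-324.2,200,step=55)
E
```

```text
t 18.52 pos [486.7 273.1 304.9] rotmat [[0.979, 0.205, 0.001], [0.205, -0.979, 0.0], [0.001, 0.0, -1.0]] open 0.45 F [ 1.7 -0.1  1.4]
429 knob [554.1 277.5  82. ] ztop 83.2
417 knob [485.3 272.3  81.8] ztop 83.0
0 ([-3.2, 50.3, 9.6], np.float64(-0.0))
1 ([-3.2, 50.3, 9.6], np.float64(-0.0))
2 ([-3.2, 50.3, 9.6], np.float64(-0.0))
3 ([-3.2, 50.3, 9.6], np.float64(-0.0))
4 ([-3.2, 50.3, 9.6], np.float64(-0.0))
5 ([-3.2, 50.3, 9.6], np.float64(-0.0))
6 ([-3.2, 50.3, 9.6], np.float64(-0.0))
7 ([-3.2, 50.3, 9.6], np.float64(-0.0))
8 ([-3.2, 50.3, 9.6], np.float64(-0.0))
9 ([-3.2, 50.3, 9.6], np.float64(-0.0))
10 ([-3.2, 50.3, 9.6], np.float64(-0.0))
11 ([-3.2, 50.3, 9.6], np.float64(-0.0))
```

Seated at the same height as the kept cup. Next cup: fresh look over the box.

apply_moves([
  {"jaw": 0.45,"offset": [-6,57,-3],"rot": [0,0,0]},
  {"jaw": 0.45,"offset": [-6,57,-3],"rot": [0,0,0]},
  {"jaw": 0.45,"offset": [-6,57,-3],"rot": [0,0,0]},
  {"jaw": 0.45,"offset": [-6,57,-3],"rot": [0,0,0]},
  {"jaw": 0.45,"offset": [-6,57,-3],"rot": [0,0,0]},
])

```text
time_s: 19.2
eef_pos: [0.5159, -0.0137, 0.3179]
eef_rot: [0.0, 0.995, 0.103, 0.0]
wrist_force: [0.9, -0.7, 0.4]
opening: 0.445
grasp_force: 0.0
```

apply_moves([
  {"jaw": 0.45,"offset": [-6,57,-3],"rot": [0,0,0]},
  {"jaw": 0.45,"offset": [-6,57,-3],"rot": [0,0,0]},
  {"jaw": 0.45,"offset": [-6,57,-3],"rot": [0,0,0]},
  {"jaw": 0.45,"offset": [-6,57,-3],"rot": [0,0,0]},
  {"jaw": 0.45,"offset": [-6,57,-3],"rot": [0,0,0]},
])

```text
time_s: 19.82
eef_pos: [0.5449, -0.2989, 0.3328]
eef_rot: [0.0, 0.995, 0.103, 0.0]
wrist_force: [0.0, 0.1, -0.4]
opening: 0.448
grasp_force: 0.0
```

```bash
python3 knobs.py w5
```

```text
t 19.82 pos [ 544.9 -298.9  332.8] rotmat [[0.979, 0.205, 0.0], [0.205, -0.979, -0.0], [0.0, 0.0, -1.0]] open 0.45 F [ 0.   0.1 -0.4]
357 xyz [ 576.8 -325.    83.7] box 31.0 -30.8
circ ((576.451904296875, -325.18438720703125), 9.899914741516113) zmax 0.08555990928180998
330 xyz [ 515.  -345.6   83.5] box -33.8 -38.2
circ ((513.8204345703125, -345.9674987792969), 10.061098098754883) zmax 0.08554077091282371
```

apply_moves([
  {"jaw": 0.45,"offset": [13,16,50],"rot": [0,0,0]},
  {"jaw": 0.45,"offset": [12.5,16,50],"rot": [0,0,0]},
  {"jaw": 0.45,"offset": [0,0,50],"rot": [0,0,0]},
  {"jaw": 0.45,"offset": [0,0,45],"rot": [0,0,0]},
  {"jaw": 0.45,"offset": [0,0,30],"rot": [0,0,0]},
])

```text
time_s: 20.5
eef_pos: [0.5753, -0.3219, 0.1046]
eef_rot: [-0.001, 0.995, 0.103, -0.001]
wrist_force: [0.8, -0.0, 1.2]
opening: 0.447
grasp_force: 0.0
```

apply_moves([
  {"jaw": 0.45,"offset": [0,0,22],"rot": [0,0,0]},
  {"jaw": 0.45,"offset": [0,0,15],"rot": [0,0,0]},
  {"jaw": 0.45,"offset": [0,0,9.5],"rot": [0,0,0]},
  {"jaw": 0.45,"offset": [0,0,0],"rot": [0,0,0]},
  {"jaw": 0.45,"offset": [0,0,0],"rot": [0,0,0]},
])

```text
time_s: 21.12
eef_pos: [0.5771, -0.3235, 0.0624]
eef_rot: [0.001, 0.995, 0.103, 0.001]
wrist_force: [-0.6, 0.4, 0.4]
opening: 0.448
grasp_force: 0.0
```

apply_moves([
  {"jaw": 0,"offset": [0,0,0],"rot": [0,0,0]},
  {"jaw": 0,"offset": [0,0,0],"rot": [0,0,0]},
  {"jaw": 0,"offset": [0,0,0],"rot": [0,0,0]},
  {"jaw": 0,"offset": [0,0,0],"rot": [0,0,0]},
  {"jaw": 0,"offset": [0,0,0],"rot": [0,0,0]},
])

```text
time_s: 21.75
eef_pos: [0.5771, -0.3234, 0.0625]
eef_rot: [0.001, 0.995, 0.103, 0.001]
wrist_force: [-0.3, 0.1, 5.3]
opening: 0.211
grasp_force: 58.6
```

apply_moves([
  {"jaw": 0,"offset": [0,0,-15],"rot": [0,0,0]},
  {"jaw": 0,"offset": [0,0,-25],"rot": [0,0,0]},
  {"jaw": 0,"offset": [0,0,-35],"rot": [0,0,0]},
  {"jaw": 0,"offset": [0,0,-35],"rot": [0,0,0]},
  {"jaw": 0,"offset": [0,0,-25],"rot": [0,0,0]},
])

```text
time_s: 22.38
eef_pos: [0.5767, -0.3233, 0.1988]
eef_rot: [0.001, 0.995, 0.103, 0.001]
wrist_force: [0.6, -0.2, -1.4]
opening: 0.211
grasp_force: 58.6
```

apply_moves([
  {"jaw": 0,"offset": [4.5,-20,0],"rot": [0,0,0]},
  {"jaw": 0,"offset": [10,-46,0],"rot": [0,0,0]},
  {"jaw": 0,"offset": [10,-46,0],"rot": [0,0,0]},
  {"jaw": 0,"offset": [10,-46,0],"rot": [0,0,0]},
  {"jaw": 0,"offset": [10,-46,0],"rot": [0,0,0]},
])

```text
time_s: 23.0
eef_pos: [0.5766, -0.1109, 0.1944]
eef_rot: [-0.001, 0.995, 0.103, -0.001]
wrist_force: [0.3, 1.0, -1.8]
opening: 0.211
grasp_force: 58.8
```

apply_moves([
  {"jaw": 0,"offset": [10,-46,0],"rot": [0,0,0]},
  {"jaw": 0,"offset": [10,-46,0],"rot": [0,0,0]},
  {"jaw": 0,"offset": [10,-46,0],"rot": [0,0,0]},
  {"jaw": 0,"offset": [10,-46,0],"rot": [0,0,0]},
  {"jaw": 0,"offset": [10,-46,0],"rot": [0,0,0]},
])

```text
time_s: 23.62
eef_pos: [0.5779, 0.1238, 0.1945]
eef_rot: [-0.0, 0.995, 0.103, -0.002]
wrist_force: [0.6, -0.1, -1.6]
opening: 0.209
grasp_force: 58.8
```

apply_moves([
  {"jaw": 0,"offset": [10,-46,0],"rot": [0,0,0]},
  {"jaw": 0,"offset": [9.8,-43.8,0],"rot": [0,0,0]},
  {"jaw": 0,"offset": [0,0,0],"rot": [0,0,0]},
  {"jaw": 0,"offset": [0,0,0],"rot": [0,0,0]},
  {"jaw": 0,"offset": [0,0,0],"rot": [0,0,0]},
])

```text
time_s: 24.25
eef_pos: [0.5805, 0.2123, 0.1957]
eef_rot: [0.0, 0.995, 0.102, -0.001]
wrist_force: [-0.1, -0.3, -0.8]
opening: 0.21
grasp_force: 58.9
```

```bash
cat > held.py <<'E'
import sys
from h import *
# cup hanging from the gripper, seen by the scene camera: lowest points below the TCP
o=pos(); p=np.array(o["eef_pos"]); rgb,d,P,K,C=shot("scene"); q=P.reshape(-1,3)
b=q[(np.hypot(q[:,0]-p[0],q[:,1]-p[1])<.05)&(q[:,2]<p[2]+.02)&(q[:,2]>p[2]-.075)]
print(len(b),"z below tcp",np.round((p[2]-np.percentile(b[:,2],[1,5,50]))*1000,1))
for lo,hi in((-.055,-.04),(-.04,-.02),(-.02,-.005)):
    s=b[(b[:,2]-p[2]>lo)&(b[:,2]-p[2]<hi)]
    if len(s): print(lo,"mean xy rel tcp",np.round((s.mean(0)-p)[:2]*1000,1))
tx,ty,tz=map(float,sys.argv[1:4]); plan(tx,ty,tz,step=500)
E
python3 held.py 580.9 212.6 66
```

```text
t 24.25 pos [580.5 212.3 195.7] rotmat [[0.979, 0.204, -0.001], [0.204, -0.979, -0.0], [-0.001, 0.0, -1.0]] open 0.21 F [-0.1 -0.3 -0.8]
653 z below tcp [50.7 45.5  4.3]
-0.055 mean xy rel tcp [13.3 -7.9]
-0.04 mean xy rel tcp [ 15.3 -10.2]
-0.02 mean xy rel tcp [ 17.1 -10.5]
0 ([0.2, -0.4, 129.9], np.float64(-0.0))
```

apply_moves([
  {"jaw": 0,"offset": [0,0,20],"rot": [0,0,0]},
  {"jaw": 0,"offset": [0,0,35],"rot": [0,0,0]},
  {"jaw": 0,"offset": [0,0,35],"rot": [0,0,0]},
  {"jaw": 0,"offset": [0,0,20],"rot": [0,0,0]},
  {"jaw": 0,"offset": [0,0,10],"rot": [0,0,0]},
])

```text
time_s: 24.92
eef_pos: [0.5803, 0.2126, 0.0745]
eef_rot: [0.0, 0.995, 0.103, -0.001]
wrist_force: [-0.3, -1.0, -1.3]
opening: 0.206
grasp_force: 58.9
```

apply_moves([
  {"jaw": 0,"offset": [0,0,6],"rot": [0,0,0]},
  {"jaw": 0,"offset": [0,0,4],"rot": [0,0,0]},
  {"jaw": 0,"offset": [0,0,2],"rot": [0,0,0]},
  {"jaw": 0,"offset": [0,0,0],"rot": [0,0,0]},
  {"jaw": 0,"offset": [0,0,0],"rot": [0,0,0]},
])

```text
time_s: 25.55
eef_pos: [0.5814, 0.2132, 0.0648]
eef_rot: [-0.0, 0.995, 0.103, 0.0]
wrist_force: [-0.6, 0.5, -1.0]
opening: 0.212
grasp_force: 58.9
```

apply_moves([
  {"jaw": 0,"offset": [0,0,2],"rot": [0,0,0]},
  {"jaw": 0,"offset": [0,0,0],"rot": [0,0,0]},
  {"jaw": 0.3,"offset": [0,0,0],"rot": [0,0,0]},
  {"jaw": 0.45,"offset": [0,0,0],"rot": [0,0,0]},
  {"jaw": 0.45,"offset": [0,0,0],"rot": [0,0,0]},
])

```text
time_s: 26.18
eef_pos: [0.5811, 0.213, 0.0623]
eef_rot: [0.0, 0.995, 0.103, 0.0]
wrist_force: [0.2, 0.0, -0.4]
opening: 0.452
grasp_force: 0.0
```

apply_moves([
  {"jaw": 0.45,"offset": [0,0,-20],"rot": [0,0,0]},
  {"jaw": 0.45,"offset": [0,0,-40],"rot": [0,0,0]},
  {"jaw": 0.45,"offset": [0,0,-60],"rot": [0,0,0]},
  {"jaw": 0.45,"offset": [0,0,-60],"rot": [0,0,0]},
  {"jaw": 0.45,"offset": [0,0,-60],"rot": [0,0,0]},
])

```text
time_s: 26.8
eef_pos: [0.5808, 0.2131, 0.3062]
eef_rot: [-0.0, 0.995, 0.103, 0.001]
wrist_force: [0.7, 0.3, 0.9]
opening: 0.453
grasp_force: 0.0
```

```bash
python3 dk.py wrist w6
python3 - <<'E'
from h import *
plan(540,-310,335,step=60)
E
```

```text
t 26.8 pos [580.8 213.1 306.2] rotmat [[0.979, 0.205, 0.002], [0.205, -0.979, 0.0], [0.002, 0.0, -1.0]] open 0.45 F [0.7 0.3 0.9]
414 knob [581.2 211.9  82. ] ztop 83.1
435 knob [554.9 277.   81.7] ztop 83.0
428 knob [486.2 271.8  81.6] ztop 82.9
0 ([-16.7, 56.0, -2.1], np.float64(-0.0))
1 ([-16.7, 56.0, -2.1], np.float64(-0.0))
2 ([-16.7, 56.0, -2.1], np.float64(-0.0))
3 ([-16.7, 56.0, -2.1], np.float64(-0.0))
4 ([-16.7, 56.0, -2.1], np.float64(-0.0))
5 ([-16.7, 56.0, -2.1], np.float64(-0.0))
6 ([-16.7, 56.0, -2.1], np.float64(-0.0))
7 ([-16.7, 56.0, -2.1], np.float64(-0.0))
8 ([-16.7, 56.0, -2.1], np.float64(-0.0))
```

apply_moves([
  {"jaw": 0.45,"offset": [-16.7,56,-3],"rot": [0,0,0]},
  {"jaw": 0.45,"offset": [-16.7,56,-3],"rot": [0,0,0]},
  {"jaw": 0.45,"offset": [-16.7,56,-3],"rot": [0,0,0]},
  {"jaw": 0.45,"offset": [-16.7,56,-3],"rot": [0,0,0]},
  {"jaw": 0.45,"offset": [-16.7,56,-3],"rot": [0,0,0]},
])

```text
time_s: 27.48
eef_pos: [0.5563, -0.0798, 0.319]
eef_rot: [0.0, 0.995, 0.103, 0.001]
wrist_force: [1.4, 0.2, -0.6]
opening: 0.452
grasp_force: 0.0
```

apply_moves([
  {"jaw": 0.45,"offset": [-16.7,56,-3],"rot": [0,0,0]},
  {"jaw": 0.45,"offset": [-16.7,56,-3],"rot": [0,0,0]},
  {"jaw": 0.45,"offset": [-16.7,56,-3],"rot": [0,0,0]},
  {"jaw": 0.45,"offset": [-16.7,56,-3],"rot": [0,0,0]},
  {"jaw": 0.45,"offset": [0,0,0],"rot": [0,0,0]},
])

```text
time_s: 28.1
eef_pos: [0.5359, -0.3151, 0.3302]
eef_rot: [0.001, 0.995, 0.1, 0.0]
wrist_force: [0.2, 0.7, -0.9]
opening: 0.448
grasp_force: 0.0
```

```bash
python3 knobs.py w7
python3 - <<'E'
from h import *
plan(514.4,-346,61,step=500)
E
```

```text
t 28.1 pos [ 535.9 -315.1  330.2] rotmat [[0.98, 0.199, 0.001], [0.199, -0.98, -0.002], [0.0, 0.002, -1.0]] open 0.45 F [ 0.2  0.7 -0.9]
338 xyz [ 514.7 -345.7   83.6] box -34.1 -38.2
circ ((513.6944580078125, -345.9883117675781), 10.154281616210938) zmax 0.08529143833689751
0 ([-28.3, 28.1, 269.0], np.float64(-0.0))
```

apply_moves([
  {"jaw": 0.45,"offset": [-14,14,50],"rot": [0,0,0]},
  {"jaw": 0.45,"offset": [-14,14,50],"rot": [0,0,0]},
  {"jaw": 0.45,"offset": [0,0,50],"rot": [0,0,0]},
  {"jaw": 0.45,"offset": [0,0,45],"rot": [0,0,0]},
  {"jaw": 0.45,"offset": [0,0,0],"rot": [0,0,0]},
])

```text
time_s: 28.78
eef_pos: [0.5138, -0.3407, 0.1311]
eef_rot: [-0.003, 0.995, 0.104, -0.002]
wrist_force: [-0.9, -0.1, 0.0]
opening: 0.45
grasp_force: 0.0
```

Run:
```python
from h import *
pos();plan(514.4,-346,61,11.9,step=500)
```

```text
t 28.77 pos [ 513.8 -340.7  131.1] rotmat [[0.978, 0.206, -0.005], [0.206, -0.978, 0.006], [-0.004, -0.007, -1.0]] open 0.45 F [-0.9 -0.1  0. ]
0 ([-0.5, 5.4, 70.1], np.float64(0.0))
```

apply_moves([
  {"jaw": 0.45,"offset": [0,2,10],"rot": [0,0,0]},
  {"jaw": 0.45,"offset": [0,1,25],"rot": [0,0,0]},
  {"jaw": 0.45,"offset": [0,0,20],"rot": [0,0,0]},
  {"jaw": 0.45,"offset": [0,0,0],"rot": [0,0,0]},
  {"jaw": 0.45,"offset": [0,0,0],"rot": [0,0,0]},
])

```text
time_s: 29.4
eef_pos: [0.5167, -0.3475, 0.0804]
eef_rot: [0.001, 0.995, 0.103, 0.001]
wrist_force: [-0.6, 0.0, -0.5]
opening: 0.447
grasp_force: 0.0
```

Run:
```python
from h import *
pos();plan(514.4,-346,62,11.9,step=500)
```

```text
t 29.4 pos [ 516.7 -347.5   80.4] rotmat [[0.979, 0.205, 0.001], [0.205, -0.979, -0.001], [0.001, 0.001, -1.0]] open 0.45 F [-0.6  0.  -0.5]
0 ([-2.0, -2.0, 18.4], np.float64(-0.08))
```

apply_moves([
  {"jaw": 0.45,"offset": [-2,-2,12],"rot": [0,0,0]},
  {"jaw": 0.45,"offset": [0,0,6.5],"rot": [0,0,0]},
  {"jaw": 0.45,"offset": [0,0,0],"rot": [0,0,0]},
  {"jaw": 0.2,"offset": [0,0,0],"rot": [0,0,0]},
  {"jaw": 0,"offset": [0,0,0],"rot": [0,0,0]},
])

```text
time_s: 30.02
eef_pos: [0.5138, -0.3456, 0.0609]
eef_rot: [0.0, 0.995, 0.103, 0.0]
wrist_force: [-0.3, -0.5, -0.7]
opening: 0.213
grasp_force: 58.5
```

apply_moves([
  {"jaw": 0,"offset": [0,0,0],"rot": [0,0,0]},
  {"jaw": 0,"offset": [0,0,0],"rot": [0,0,0]},
  {"jaw": 0,"offset": [0,0,0],"rot": [0,0,0]},
  {"jaw": 0,"offset": [0,0,-10],"rot": [0,0,0]},
  {"jaw": 0,"offset": [0,0,-15],"rot": [0,0,0]},
])

```text
time_s: 30.65
eef_pos: [0.5135, -0.3452, 0.0862]
eef_rot: [-0.0, 0.995, 0.103, -0.0]
wrist_force: [0.5, -0.1, -1.6]
opening: 0.211
grasp_force: 58.6
```

apply_moves([
  {"jaw": 0,"offset": [0,0,-35],"rot": [0,0,0]},
  {"jaw": 0,"offset": [0,0,-35],"rot": [0,0,0]},
  {"jaw": 0,"offset": [0,0,-35],"rot": [0,0,0]},
  {"jaw": 0,"offset": [0,0,-15],"rot": [0,0,0]},
  {"jaw": 0,"offset": [0,0,0],"rot": [0,0,0]},
])

```text
time_s: 31.28
eef_pos: [0.5142, -0.346, 0.2072]
eef_rot: [0.001, 0.995, 0.103, 0.001]
wrist_force: [-0.2, -0.0, -1.8]
opening: 0.209
grasp_force: 58.7
```

```bash
python3 held.py 527.5 167.3 200
python3 - <<'E'
from h import *
plan(527.5,167.3,200,11.9,step=45)
E
```

```text
t 31.27 pos [ 514.2 -346.   207.2] rotmat [[0.979, 0.205, 0.002], [0.205, -0.979, -0.002], [0.001, 0.002, -1.0]] open 0.21 F [-0.2 -0.  -1.8]
751 z below tcp [48.3 42.8  2.3]
-0.055 mean xy rel tcp [16.3  3.7]
-0.04 mean xy rel tcp [18.9  1.4]
-0.02 mean xy rel tcp [21.8  0.7]
0 ([59.3, -249.5, 2.8], np.float64(-0.0))
1 ([59.3, -249.5, 2.8], np.float64(-0.0))
0 ([9.9, -41.6, 0.5], np.float64(-0.01))
1 ([9.9, -41.6, 0.5], np.float64(-0.01))
2 ([9.9, -41.6, 0.5], np.float64(-0.01))
3 ([9.9, -41.6, 0.5], np.float64(-0.01))
4 ([9.9, -41.6, 0.5], np.float64(-0.01))
5 ([9.9, -41.6, 0.5], np.float64(-0.01))
6 ([9.9, -41.6, 0.5], np.float64(-0.01))
7 ([9.9, -41.6, 0.5], np.float64(-0.01))
8 ([9.9, -41.6, 0.5], np.float64(-0.01))
9 ([9.9, -41.6, 0.5], np.float64(-0.01))
10 ([9.9, -41.6, 0.5], np.float64(-0.01))
11 ([9.9, -41.6, 0.5], np.float64(-0.01))
```

apply_moves([
  {"jaw": 0,"offset": [5,-21,1],"rot": [0,0,0]},
  {"jaw": 0,"offset": [10.5,-44,1],"rot": [0,0,0]},
  {"jaw": 0,"offset": [10.5,-44,1],"rot": [0,0,0]},
  {"jaw": 0,"offset": [10.5,-44,1],"rot": [0,0,0]},
  {"jaw": 0,"offset": [10.5,-44,1],"rot": [0,0,0]},
])

```text
time_s: 31.95
eef_pos: [0.5181, -0.14, 0.199]
eef_rot: [-0.001, 0.995, 0.103, -0.001]
wrist_force: [0.3, 1.2, -1.8]
opening: 0.207
grasp_force: 58.8
```

apply_moves([
  {"jaw": 0,"offset": [10.5,-44,0],"rot": [0,0,0]},
  {"jaw": 0,"offset": [10.5,-44,0],"rot": [0,0,0]},
  {"jaw": 0,"offset": [10.5,-44,0],"rot": [0,0,0]},
  {"jaw": 0,"offset": [10.5,-44,0],"rot": [0,0,0]},
  {"jaw": 0,"offset": [10.5,-44,0],"rot": [0,0,0]},
])

```text
time_s: 32.58
eef_pos: [0.5239, 0.0855, 0.1991]
eef_rot: [-0.0, 0.995, 0.103, -0.001]
wrist_force: [0.4, -0.0, -1.5]
opening: 0.211
grasp_force: 58.8
```

apply_moves([
  {"jaw": 0,"offset": [10.5,-44,0],"rot": [0,0,0]},
  {"jaw": 0,"offset": [9,-38,0],"rot": [0,0,0]},
  {"jaw": 0,"offset": [0,0,0],"rot": [0,0,0]},
  {"jaw": 0,"offset": [0,0,0],"rot": [0,0,0]},
  {"jaw": 0,"offset": [0,0,0],"rot": [0,0,0]},
])

```text
time_s: 33.2
eef_pos: [0.5276, 0.1665, 0.2003]
eef_rot: [0.0, 0.995, 0.102, -0.001]
wrist_force: [0.3, 0.6, -0.8]
opening: 0.21
grasp_force: 58.9
```

```bash
python3 held.py 527.3 167.3 63
```

```text
t 33.2 pos [527.6 166.5 200.3] rotmat [[0.979, 0.204, -0.001], [0.204, -0.979, -0.0], [-0.001, 0.0, -1.0]] open 0.21 F [ 0.3  0.6 -0.8]
623 z below tcp [49.7 44.   2.4]
-0.055 mean xy rel tcp [13.7 -5.1]
-0.04 mean xy rel tcp [16.6 -7.8]
-0.02 mean xy rel tcp [19.4 -9.4]
0 ([-0.3, -1.0, 137.4], np.float64(-0.0))
```

apply_moves([
  {"jaw": 0,"offset": [0,0,20],"rot": [0,0,0]},
  {"jaw": 0,"offset": [0,0,35],"rot": [0,0,0]},
  {"jaw": 0,"offset": [0,0,35],"rot": [0,0,0]},
  {"jaw": 0,"offset": [0,0,24],"rot": [0,0,0]},
  {"jaw": 0,"offset": [0,0,10],"rot": [0,0,0]},
])

```text
time_s: 33.88
eef_pos: [0.5271, 0.1663, 0.0753]
eef_rot: [0.0, 0.995, 0.102, -0.001]
wrist_force: [-0.2, -0.2, -1.4]
opening: 0.211
grasp_force: 58.9
```

apply_moves([
  {"jaw": 0,"offset": [0,0,6],"rot": [0,0,0]},
  {"jaw": 0,"offset": [0,0,5],"rot": [0,0,0]},
  {"jaw": 0,"offset": [0,0,3],"rot": [0,0,0]},
  {"jaw": 0,"offset": [0,0,0],"rot": [0,0,0]},
  {"jaw": 0,"offset": [0,0,0],"rot": [0,0,0]},
])

```text
time_s: 34.5
eef_pos: [0.5282, 0.1673, 0.0631]
eef_rot: [0.0, 0.995, 0.103, 0.0]
wrist_force: [-0.1, 0.2, -2.4]
opening: 0.211
grasp_force: 58.9
```

apply_moves([
  {"jaw": 0,"offset": [0,0,1],"rot": [0,0,0]},
  {"jaw": 0,"offset": [0,0,0],"rot": [0,0,0]},
  {"jaw": 0.3,"offset": [0,0,0],"rot": [0,0,0]},
  {"jaw": 0.45,"offset": [0,0,0],"rot": [0,0,0]},
  {"jaw": 0.45,"offset": [0,0,0],"rot": [0,0,0]},
])

```text
time_s: 35.12
eef_pos: [0.5282, 0.1672, 0.0619]
eef_rot: [0.0, 0.995, 0.103, 0.0]
wrist_force: [0.4, -0.2, 0.9]
opening: 0.452
grasp_force: 0.0
```

apply_moves([
  {"jaw": 0.45,"offset": [0,0,-20],"rot": [0,0,0]},
  {"jaw": 0.45,"offset": [0,0,-40],"rot": [0,0,0]},
  {"jaw": 0.45,"offset": [0,0,-60],"rot": [0,0,0]},
  {"jaw": 0.45,"offset": [0,0,-60],"rot": [0,0,0]},
  {"jaw": 0.45,"offset": [0,0,-60],"rot": [0,0,0]},
])

```text
time_s: 35.75
eef_pos: [0.5277, 0.1672, 0.3039]
eef_rot: [0.0, 0.995, 0.103, 0.0]
wrist_force: [1.6, 0.1, -0.6]
opening: 0.446
grasp_force: 0.0
```

```bash
python3 dk.py wrist w8
python3 - <<'E'
from h import *
# dabba lid geometry from scene/top views (gripper not above it)
for c in("top","scene"):
    rgb,d,P,K,C=shot(c,"lid_"+c); q=P.reshape(-1,3)
    a=np.radians(4); ex=np.array([np.cos(a),np.sin(a)]); ey=np.array([-np.sin(a),np.cos(a)]); o=np.array([.5227,.2269])
    x=(q[:,:2]-o)@ex; y=(q[:,:2]-o)@ey; z=q[:,2]
    k=(abs(x)<.11)&(y>.09)&(y<.2)&(z>.06)&(z<.30)
    for lo in np.arange(.06,.28,.02):
        s=k&(z>=lo)&(z<lo+.02)
        if s.sum()>5: print(c,round(lo,2),s.sum(),"y",np.round(np.percentile(y[s],[3,50,97])*1000),"x",np.round(np.percentile(x[s],[2,98])*1000))
E
```

```text
t 35.75 pos [527.7 167.2 303.9] rotmat [[0.979, 0.205, 0.0], [0.205, -0.979, -0.0], [0.0, 0.0, -1.0]] open 0.45 F [ 1.6  0.1 -0.6]
450 knob [580.7 211.4  81.9] ztop 83.2
507 knob [554.4 276.6  81.6] ztop 82.8
419 knob [528.2 166.6  82. ] ztop 83.2
468 knob [485.7 271.3  81.7] ztop 83.0
top 0.06 118 y [133. 137. 139.] x [-60.  61.]
top 0.08 172 y [131. 138. 140.] x [-79.  81.]
top 0.1 215 y [128. 140. 142.] x [-87.  91.]
top 0.12 150 y [126. 142. 144.] x [-90.  97.]
top 0.14 85 y [121. 143. 145.] x [-98.  98.]
top 0.16 32 y [113. 134. 145.] x [-98.  99.]
top 0.18 72 y [116. 132. 148.] x [-95.  97.]
top 0.2 151 y [118. 134. 149.] x [-88.  89.]
top 0.22 275 y [120. 136. 151.] x [-74.  75.]
top 0.24 571 y [121. 137. 152.] x [-49.  50.]
top 0.26 22 y [122. 124. 126.] x [-14.  13.]
scene 0.06 456 y [104. 129. 142.] x [-65.  46.]
scene 0.08 358 y [109. 139. 144.] x [-84.  75.]
scene 0.1 410 y [112. 141. 146.] x [-92.  89.]
scene 0.12 415 y [113. 143. 147.] x [-101.   95.]
scene 0.14 457 y [116. 144. 149.] x [-103.   99.]
scene 0.16 452 y [118. 146. 151.] x [-102.   98.]
scene 0.18 415 y [120. 147. 152.] x [-97.  95.]
scene 0.2 363 y [121. 148. 153.] x [-90.  87.]
scene 0.22 222 y [121. 140. 154.] x [-74.  76.]
scene 0.24 302 y [122. 137. 154.] x [-45.  54.]
scene 0.26 36 y [123. 126. 129.] x [-17.  14.]
```

View pics/w8.png

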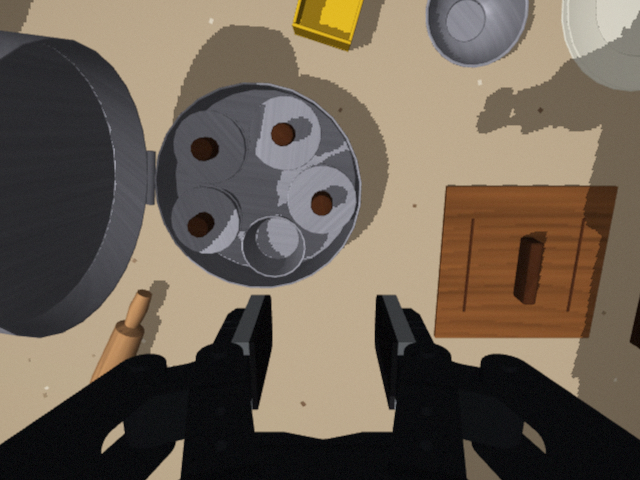

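All four knobs are level at z≈82 (picture: 204,148; 283,134; 321,204; 200,224), one holder (273,246) left empty, box empty. Lid angle ≈1.67. Now going behind the dabba's lid with shut fingers.

apply_moves([
  {"jaw": 0,"offset": [7,-51,-8],"rot": [0,0,0]},
  {"jaw": 0,"offset": [7,-51,-8],"rot": [0,0,0]},
  {"jaw": 0,"offset": [7,-51,-8],"rot": [0,0,0]},
  {"jaw": 0,"offset": [7,-51,-8],"rot": [0,0,0]},
  {"jaw": 0,"offset": [7,-53,-8],"rot": [0,0,0]},
])

```text
time_s: 36.52
eef_pos: [0.509, 0.4273, 0.3399]
eef_rot: [0.001, 0.995, 0.103, -0.001]
wrist_force: [1.2, 0.5, -0.4]
opening: -0.002
grasp_force: 0.0
```

apply_moves([
  {"jaw": 0,"offset": [0,-5,0],"rot": [0,0,4]},
  {"jaw": 0,"offset": [0,0,0],"rot": [0,0,4]},
  {"jaw": 0,"offset": [0,0,0],"rot": [0,0,0]},
  {"jaw": 0,"offset": [0,0,0],"rot": [0,0,0]},
  {"jaw": 0,"offset": [0,0,0],"rot": [0,0,0]},
])

```text
time_s: 37.15
eef_pos: [0.5087, 0.4306, 0.3415]
eef_rot: [0.0, 0.999, 0.033, -0.0]
wrist_force: [-0.6, -0.5, -0.9]
opening: -0.002
grasp_force: 0.0
```

```bash
cat > df.py <<'E'
from h import *
o=pos(); p=np.array(o["eef_pos"])*1000-[522.7,226.9,0]; a=np.radians(4)
print("dabba frame x,y,z",np.round([p[0]*np.cos(a)+p[1]*np.sin(a),-p[0]*np.sin(a)+p[1]*np.cos(a),p[2]],1))
E
python3 df.py
python3 - <<'E'
h=14
for r in (170,185):
  for th in (1.665,1.5,1.3,1.1,.9,.7,.5,.3,.15,0):
    import math
    print(r,th,round(102-r*math.cos(th)+34*math.sin(th)+h*(1 if th>.3 else 1)),round(54+r*math.sin(th)+34*math.cos(th)))
E
```

```text
t 37.15 pos [508.7 430.6 341.5] rotmat [[0.998, 0.067, -0.0], [0.067, -0.998, -0.0], [-0.0, 0.0, -1.0]] open -0.0 F [-0.6 -0.5 -0.9]
dabba frame x,y,z [2.000e-01 2.042e+02 3.415e+02]
170 1.665 166 220
170 1.5 138 226
170 1.3 103 227
170 1.1 69 221
170 0.9 37 208
170 0.7 8 190
170 0.5 -17 165
170 0.3 -36 137
170 0.15 -47 113
170 0 -54 88
185 1.665 167 235
185 1.5 137 241
185 1.3 99 241
185 1.1 62 234
185 0.9 28 220
185 0.7 -4 199
185 0.5 -30 173
185 0.3 -51 141
185 0.15 -62 115
185 0 -69 88
```

apply_moves([
  {"jaw": 0,"offset": [0,0,40],"rot": [0,0,0]},
  {"jaw": 0,"offset": [0,0,40],"rot": [0,0,0]},
  {"jaw": 0,"offset": [0,0,38],"rot": [0,0,0]},
  {"jaw": 0,"offset": [0,10,0],"rot": [0,0,0]},
  {"jaw": 0,"offset": [0,10,0],"rot": [0,0,0]},
])

```text
time_s: 37.78
eef_pos: [0.5108, 0.4105, 0.2256]
eef_rot: [-0.0, 0.999, 0.033, 0.001]
wrist_force: [0.3, 1.2, -0.0]
opening: -0.002
grasp_force: 0.0
```

apply_moves([
  {"jaw": 0,"offset": [0,6,0],"rot": [0,0,0]},
  {"jaw": 0,"offset": [0,6,0],"rot": [0,0,0]},
  {"jaw": 0,"offset": [0,6,0],"rot": [0,0,0]},
  {"jaw": 0,"offset": [0,6,0],"rot": [0,0,0]},
  {"jaw": 0,"offset": [0,6,0],"rot": [0,0,0]},
])

```text
time_s: 38.4
eef_pos: [0.5121, 0.381, 0.2242]
eef_rot: [-0.0, 0.999, 0.033, 0.0]
wrist_force: [-1.0, 2.6, 1.5]
opening: 0.004
grasp_force: 1.0
```

```bash
python3 df.py
```

```text
t 38.4 pos [512.1 381.  224.2] rotmat [[0.998, 0.067, 0.001], [0.067, -0.998, 0.001], [0.001, -0.001, -1.0]] open 0.0 F [-1.   2.6  1.5]
dabba frame x,y,z [1.000e-01 1.545e+02 2.242e+02]
```

apply_moves([
  {"jaw": 0,"offset": [0,16,-2],"rot": [0,0,0]},
  {"jaw": 0,"offset": [0,18,-1],"rot": [0,0,0]},
  {"jaw": 0,"offset": [0,17,0],"rot": [0,0,0]},
  {"jaw": 0,"offset": [0,17,2],"rot": [0,0,0]},
  {"jaw": 0,"offset": [0,17,4],"rot": [0,0,0]},
])

```text
time_s: 39.02
eef_pos: [0.5177, 0.2948, 0.2207]
eef_rot: [0.0, 0.999, 0.033, 0.0]
wrist_force: [0.3, 1.5, 1.2]
opening: 0.002
grasp_force: 0.7
```

apply_moves([
  {"jaw": 0,"offset": [0,16,6],"rot": [0,0,0]},
  {"jaw": 0,"offset": [0,16,7],"rot": [0,0,0]},
  {"jaw": 0,"offset": [0,15,8],"rot": [0,0,0]},
  {"jaw": 0,"offset": [0,14,10],"rot": [0,0,0]},
  {"jaw": 0,"offset": [0,13,12],"rot": [0,0,0]},
])

```text
time_s: 39.65
eef_pos: [0.5226, 0.2214, 0.177]
eef_rot: [0.0, 0.999, 0.033, -0.0]
wrist_force: [1.3, 0.2, 0.9]
opening: -0.0
grasp_force: 0.6
```

```bash
python3 df.py
python3 - <<'E'
from h import *
rgb,d,P,K,C=shot("scene","s3"); cv2.imwrite("pics/s3c.png",rgb[60:300,300:620,::-1])
E
```

```text
t 39.65 pos [522.6 221.4 177. ] rotmat [[0.998, 0.067, -0.0], [0.067, -0.998, -0.0], [-0.0, 0.0, -1.0]] open -0.0 F [1.3 0.2 0.9]
dabba frame x,y,z [ -0.5  -5.5 177. ]
```

View pics/s3c.png

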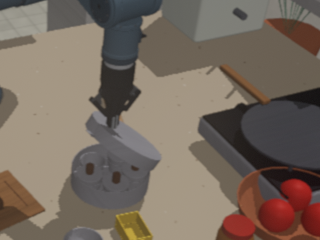

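The lid is half shut under the fingertips (crop 122,135). Continuing the arc.

apply_moves([
  {"jaw": 0,"offset": [0,12,13],"rot": [0,0,0]},
  {"jaw": 0,"offset": [0,11,14],"rot": [0,0,0]},
  {"jaw": 0,"offset": [0,8,14],"rot": [0,0,0]},
  {"jaw": 0,"offset": [0,6,13],"rot": [0,0,0]},
  {"jaw": 0,"offset": [0,5,11],"rot": [0,0,0]},
])

```text
time_s: 40.33
eef_pos: [0.5252, 0.1801, 0.1117]
eef_rot: [-0.0, 0.999, 0.033, -0.0]
wrist_force: [-0.1, 1.0, 0.3]
opening: -0.002
grasp_force: 0.3
```

apply_moves([
  {"jaw": 0,"offset": [0,3,8],"rot": [0,0,0]},
  {"jaw": 0,"offset": [0,2,7],"rot": [0,0,0]},
  {"jaw": 0,"offset": [0,0,5],"rot": [0,0,0]},
  {"jaw": 0,"offset": [0,0,3],"rot": [0,0,0]},
  {"jaw": 0,"offset": [0,0,0],"rot": [0,0,0]},
])

```text
time_s: 40.95
eef_pos: [0.5256, 0.1757, 0.0897]
eef_rot: [-0.0, 0.999, 0.033, -0.0]
wrist_force: [-0.6, 0.5, -0.1]
opening: -0.002
grasp_force: 0.0
```

```bash
python3 df.py
```

```text
t 40.95 pos [525.6 175.7  89.7] rotmat [[0.998, 0.067, -0.0], [0.067, -0.998, 0.0], [-0.0, -0.0, -1.0]] open -0.0 F [-0.6  0.5 -0.1]
dabba frame x,y,z [ -0.7 -51.3  89.7]
```

Press down gently until contact shows.

apply_moves([
  {"jaw": 0,"offset": [0,0,1.5],"rot": [0,0,0]},
  {"jaw": 0,"offset": [0,0,1],"rot": [0,0,0]},
  {"jaw": 0,"offset": [0,0,1],"rot": [0,0,0]},
  {"jaw": 0,"offset": [0,0,0],"rot": [0,0,0]},
  {"jaw": 0,"offset": [0,0,0],"rot": [0,0,0]},
])

```text
time_s: 41.58
eef_pos: [0.5259, 0.1756, 0.0879]
eef_rot: [0.0, 0.999, 0.033, 0.0]
wrist_force: [-5.4, -1.4, 12.7]
opening: 0.001
grasp_force: 6.0
```

apply_moves([
  {"jaw": 0,"offset": [0,0,-20],"rot": [0,0,0]},
  {"jaw": 0,"offset": [0,0,-50],"rot": [0,0,0]},
  {"jaw": 0.5,"offset": [0,0,-60],"rot": [0,0,0]},
  {"jaw": 0.5,"offset": [0,0,-60],"rot": [0,0,0]},
  {"jaw": 0.5,"offset": [0,0,-60],"rot": [0,0,0]},
])

```text
time_s: 42.2
eef_pos: [0.5253, 0.1755, 0.3384]
eef_rot: [-0.0, 0.999, 0.033, 0.0]
wrist_force: [0.6, 0.7, -0.4]
opening: 0.498
grasp_force: 0.0
```

```bash
cat > lid.py <<'E'
from h import *
o=pos(); a=np.radians(4)
for c in("top","wrist"):
    rgb,d,P,K,C=shot(c,"lidshut_"+c); q=P.reshape(-1,3); q=q[np.isfinite(q[:,2])]
    x,y=q[:,0]-.5227,q[:,1]-.2269; X=x*np.cos(a)+y*np.sin(a); Y=-x*np.sin(a)+y*np.cos(a)
    k=(np.hypot(X,Y)<.095)&(q[:,2]<.13)
    if k.sum()<50: print(c,"few"); continue
    print(c,k.sum(),np.linalg.lstsq(np.c_[X[k],Y[k],np.ones(k.sum())],q[k,2],rcond=None)[0].round(4),"range Y",Y[k].min().round(3),Y[k].max().round(3))
    # box lid on the slab
    b=q[(q[:,0]>.36)&(q[:,0]<.62)&(q[:,1]>-.18)&(q[:,1]<.05)]
    h=b[(b[:,2]>.027)&(b[:,2]<.042)]
    if len(h)>30: print("bar",len(h),h.mean(0).round(4),cv2.minAreaRect((h[:,:2]*1000).astype(np.float32)))
    h=b[(b[:,2]>.004)&(b[:,2]<.042)]
    if len(h)>30: print("plate",cv2.minAreaRect((h[:,:2]*1000).astype(np.float32)))
print("to above bar"); plan(496,-66,300,11.9,step=55)
E
python3 lid.py
```

```text
t 42.2 pos [525.3 175.5 338.4] rotmat [[0.998, 0.067, 0.0], [0.067, -0.998, 0.0], [0.0, -0.0, -1.0]] open 0.5 F [ 0.6  0.7 -0.4]
top 1897 [0.0131 0.011  0.0879] range Y -0.095 0.093
bar 129 [ 0.4929 -0.0674  0.0337] ((493.8756103515625, -67.513427734375), (68.64588165283203, 13.876612663269043), 11.089052200317383)
plate ((490.2344055175781, -65.0435791015625), (229.4881134033203, 259.17388916015625), 89.84623718261719)
wrist 29195 [-0.0002 -0.0012  0.0883] range Y -0.094 0.095
bar 819 [ 0.4934 -0.0675  0.0336] ((491.8424987792969, -68.75616455078125), (70.3734359741211, 13.844321250915527), 11.70700454711914)
plate ((502.09185791015625, -67.92740631103516), (200.56683349609375, 183.15420532226562), 11.92147445678711)
to above bar
0 ([-9.8, 47.8, 9.0], np.float64(-1.61))
1 ([-11.1, 47.6, 9.0], np.float64(-1.61))
2 ([-12.5, 47.2, 9.0], np.float64(-1.61))
3 ([-13.8, 46.9, 9.0], np.float64(-1.61))
4 ([-15.1, 46.4, 9.0], np.float64(-1.61))
```

The dabba lid lies flat at 88 mm: shut. Now the box lid: bar at (493,-67.5), yaw 11.8°.

apply_moves([
  {"jaw": 0.5,"offset": [-10.4,48,10],"rot": [0,0,-1.6]},
  {"jaw": 0.5,"offset": [-11.7,47.8,30],"rot": [0,0,-1.6]},
  {"jaw": 0.5,"offset": [-13.1,47.4,40],"rot": [0,0,-1.6]},
  {"jaw": 0.5,"offset": [-14.4,47.1,50],"rot": [0,0,-1.6]},
  {"jaw": 0.5,"offset": [-15.7,46.6,50],"rot": [0,0,-1.6]},
])

```text
time_s: 42.92
eef_pos: [0.491, -0.0578, 0.1664]
eef_rot: [0.0, 0.995, 0.103, 0.0]
wrist_force: [-0.0, 0.5, 0.5]
opening: 0.498
grasp_force: 0.0
```

apply_moves([
  {"jaw": 0.5,"offset": [0,0,30],"rot": [0,0,0]},
  {"jaw": 0.5,"offset": [0,0,30],"rot": [0,0,0]},
  {"jaw": 0.5,"offset": [0,0,20],"rot": [0,0,0]},
  {"jaw": 0.5,"offset": [0,0,0],"rot": [0,0,0]},
  {"jaw": 0.5,"offset": [0,0,0],"rot": [0,0,0]},
])

```text
time_s: 43.55
eef_pos: [0.4919, -0.0566, 0.0884]
eef_rot: [0.0, 0.995, 0.103, 0.0]
wrist_force: [-0.3, 0.4, -0.0]
opening: 0.502
grasp_force: 0.0
```

Run:
```python
from h import *
pos(); plan(493,-67.3,13.5,11.9,step=500)
```

```text
t 43.55 pos [491.9 -56.6  88.4] rotmat [[0.979, 0.205, 0.001], [0.205, -0.979, -0.0], [0.001, 0.0, -1.0]] open 0.5 F [-0.3  0.4 -0. ]
0 ([-1.1, 10.7, 74.9], np.float64(-0.08))
```

apply_moves([
  {"jaw": 0.5,"offset": [-1,10.5,10],"rot": [0,0,0]},
  {"jaw": 0.5,"offset": [0,0,30],"rot": [0,0,0]},
  {"jaw": 0.5,"offset": [0,0,22],"rot": [0,0,0]},
  {"jaw": 0.5,"offset": [0,0,12],"rot": [0,0,0]},
  {"jaw": 0.5,"offset": [0,0,0],"rot": [0,0,0]},
])

```text
time_s: 44.18
eef_pos: [0.4922, -0.0671, 0.0132]
eef_rot: [-0.0, 0.995, 0.103, -0.001]
wrist_force: [-0.8, -0.1, 0.6]
opening: 0.497
grasp_force: 0.0
```

apply_moves([
  {"jaw": 0,"offset": [0,0,0],"rot": [0,0,0]},
  {"jaw": 0,"offset": [0,0,0],"rot": [0,0,0]},
  {"jaw": 0,"offset": [0,0,0],"rot": [0,0,0]},
  {"jaw": 0,"offset": [0,0,0],"rot": [0,0,0]},
  {"jaw": 0,"offset": [0,0,0],"rot": [0,0,0]},
])

```text
time_s: 44.8
eef_pos: [0.4936, -0.0674, 0.0149]
eef_rot: [0.001, 0.995, 0.103, 0.001]
wrist_force: [-0.6, -0.1, 6.0]
opening: 0.15
grasp_force: 60.7
```

apply_moves([
  {"jaw": 0,"offset": [0,0,-10],"rot": [0,0,0]},
  {"jaw": 0,"offset": [0,0,-25],"rot": [0,0,0]},
  {"jaw": 0,"offset": [0,0,-25],"rot": [0,0,0]},
  {"jaw": 0,"offset": [0,0,-20],"rot": [0,0,0]},
  {"jaw": 0,"offset": [0,0,-10],"rot": [0,0,0]},
])

```text
time_s: 45.42
eef_pos: [0.493, -0.0671, 0.1051]
eef_rot: [0.0, 0.995, 0.103, 0.001]
wrist_force: [0.2, -0.0, -1.6]
opening: 0.149
grasp_force: 59.7
```

apply_moves([
  {"jaw": 0,"offset": [0,16,0],"rot": [0,0,0]},
  {"jaw": 0,"offset": [0,16,0],"rot": [0,0,0]},
  {"jaw": 0,"offset": [0,6,0],"rot": [0,0,0]},
  {"jaw": 0,"offset": [0,0,0],"rot": [0,0,0]},
  {"jaw": 0,"offset": [0,0,0],"rot": [0,0,0]},
])

```text
time_s: 46.05
eef_pos: [0.5, -0.104, 0.1033]
eef_rot: [-0.0, 0.995, 0.103, -0.0]
wrist_force: [0.0, 0.5, -2.1]
opening: 0.15
grasp_force: 59.7
```

```bash
cat > bl.py <<'E'
from h import *
def bf(p): 
    p=np.asarray(p); c,s=np.cos(np.radians(11.9)),np.sin(np.radians(11.9)); x=p[...,0]-.5402; y=p[...,1]+.3013
    return np.stack([c*x+s*y,-s*x+c*y,p[...,2]],-1)
if __name__=="__main__":
    o=pos(); print("tcp in box frame",np.round(bf(o["eef_pos"])*1000,1))
    for c in("top","scene"):
        rgb,d,P,K,C=shot(c,"bl_"+c+str(int(o["time_s"]*10))); q=bf(P.reshape(-1,3))
        k=(abs(q[:,0])<.13)&(abs(q[:,1])<.32)
        # plate: fit plane, edges by slices of y
        s=q[k&(q[:,1]>.105)&(q[:,1]<.30)&(q[:,2]>.085)&(q[:,2]<.105)]
        if len(s)>50:
            print(c,"plate n",len(s),"plane",np.linalg.lstsq(np.c_[s[:,:2],np.ones(len(s))],s[:,2],rcond=None)[0].round(4),"y",np.percentile(s[:,1],[1,99]).round(4),"rect",cv2.minAreaRect((s[:,:2]*1000).astype(np.float32)))
        for lo in(.13,.17,.21,.25):
            t=s[(s[:,1]>lo)&(s[:,1]<lo+.03)] if len(s) else []
            if len(t)>20: print(lo,"x edges",(t[:,0].min()*1000).round(1),(t[:,0].max()*1000).round(1))
        w=q[k&(q[:,1]<.06)&(q[:,2]>.1)&(q[:,2]<.107)]
        print(c,"rim x",np.percentile(w[:,0],[.5,99.5]).round(4)*1000,"y",(w[:,1].min()*1000).round(1))
E
python3 bl.py
```

```text
t 46.05 pos [ 500.  -104.   103.3] rotmat [[0.979, 0.205, -0.001], [0.205, -0.979, 0.001], [-0.001, -0.001, -1.0]] open 0.15 F [ 0.   0.5 -2.1]
tcp in box frame [  1.4 201.4 103.3]
top plate n 1835 plane [-0.0017  0.0027  0.0938] y [0.1114 0.2903] rect ((0.8690414428710938, 200.67398071289062), (182.0450439453125, 178.87353515625), 89.85707092285156)
0.13 x edges -88.7 89.9
0.17 x edges -88.6 85.7
0.21 x edges -88.2 89.9
0.25 x edges -70.8 90.4
top rim x [-96.2  99.4] y -96.4
scene plate n 3326 plane [-0.0021  0.002   0.0961] y [0.1127 0.2924] rect ((-1.4847946166992188, 202.58444213867188), (184.02525329589844, 188.81903076171875), 89.84861755371094)
0.13 x edges -96.1 88.9
0.17 x edges -93.8 91.1
0.21 x edges -94.1 89.6
0.25 x edges -53.6 92.7
scene rim x [-101.2   99.1] y -93.9
```

apply_moves([
  {"jaw": 0,"offset": [0.5,5,-1],"rot": [0,0,0]},
  {"jaw": 0,"offset": [0,10,0],"rot": [0,0,0]},
  {"jaw": 0,"offset": [0,10,0],"rot": [0,0,0]},
  {"jaw": 0,"offset": [0,3,0],"rot": [0,0,0]},
  {"jaw": 0,"offset": [0,0,0],"rot": [0,0,0]},
])

```text
time_s: 46.78
eef_pos: [0.5066, -0.1319, 0.1047]
eef_rot: [-0.0, 0.995, 0.103, -0.0]
wrist_force: [-0.6, 0.3, -1.5]
opening: 0.146
grasp_force: 59.7
```

apply_moves([
  {"jaw": 0,"offset": [0,4,0],"rot": [0,0,0]},
  {"jaw": 0,"offset": [0,4,0],"rot": [0,0,0]},
  {"jaw": 0,"offset": [0,4,0],"rot": [0,0,0]},
  {"jaw": 0,"offset": [0,4,0],"rot": [0,0,0]},
  {"jaw": 0,"offset": [0,0,0],"rot": [0,0,0]},
])

```text
time_s: 47.4
eef_pos: [0.51, -0.1475, 0.1048]
eef_rot: [0.0, 0.995, 0.103, 0.0]
wrist_force: [0.1, 0.1, -2.6]
opening: 0.145
grasp_force: 59.7
```

```bash
python3 bl.py
```

```text
t 47.4 pos [ 510.  -147.5  104.8] rotmat [[0.979, 0.204, 0.0], [0.204, -0.979, -0.0], [0.0, 0.0, -1.0]] open 0.15 F [ 0.1  0.1 -2.6]
tcp in box frame [  2.1 156.7 104.8]
top plate n 1582 plane [ 0.0012 -0.0003  0.0957] y [0.1175 0.246 ] rect ((2.532684326171875, 191.31539916992188), (204.37164306640625, 115.57476043701172), 22.96535873413086)
0.13 x edges -87.8 -28.2
0.17 x edges -85.9 91.1
0.21 x edges -54.9 91.1
top rim x [-96.2  99.4] y -96.3
scene plate n 2521 plane [-0.0018  0.0004  0.0978] y [0.1061 0.2483] rect ((-0.25368499755859375, 178.2708282470703), (146.6712188720703, 185.5084991455078), 89.68508911132812)
0.13 x edges -92.7 92.3
0.17 x edges -90.8 90.7
0.21 x edges -76.9 92.6
scene rim x [-101.3   98.9] y -94.0
```

Inserted in the groove mouth with no side force. Sliding in.

apply_moves([
  {"jaw": 0,"offset": [0,8,0],"rot": [0,0,0]},
  {"jaw": 0,"offset": [0,10,0],"rot": [0,0,0]},
  {"jaw": 0,"offset": [0,10,0],"rot": [0,0,0]},
  {"jaw": 0,"offset": [0,10,0],"rot": [0,0,0]},
  {"jaw": 0,"offset": [0,10,0],"rot": [0,0,0]},
])

```text
time_s: 48.12
eef_pos: [0.5199, -0.195, 0.1047]
eef_rot: [0.0, 0.995, 0.103, 0.0]
wrist_force: [-0.3, -0.5, -2.7]
opening: 0.147
grasp_force: 59.7
```

apply_moves([
  {"jaw": 0,"offset": [0,10,0],"rot": [0,0,0]},
  {"jaw": 0,"offset": [0,10,0],"rot": [0,0,0]},
  {"jaw": 0,"offset": [0,10,0],"rot": [0,0,0]},
  {"jaw": 0,"offset": [0,10,0],"rot": [0,0,0]},
  {"jaw": 0,"offset": [0,10,0],"rot": [0,0,0]},
])

```text
time_s: 48.75
eef_pos: [0.5301, -0.2437, 0.1048]
eef_rot: [0.0, 0.995, 0.103, 0.0]
wrist_force: [0.7, -0.1, -2.5]
opening: 0.149
grasp_force: 59.7
```

```bash
python3 bl.py | head -2
```

```text
t 48.75 pos [ 530.1 -243.7  104.8] rotmat [[0.979, 0.205, 0.0], [0.205, -0.979, -0.0], [0.0, 0.0, -1.0]] open 0.15 F [ 0.7 -0.1 -2.5]
tcp in box frame [  2.   58.4 104.8]
```

apply_moves([
  {"jaw": 0,"offset": [0,10,0],"rot": [0,0,0]},
  {"jaw": 0,"offset": [0,10,0],"rot": [0,0,0]},
  {"jaw": 0,"offset": [0,10,0],"rot": [0,0,0]},
  {"jaw": 0,"offset": [0,10,0.5],"rot": [0,0,0]},
  {"jaw": 0,"offset": [0,9,0.5],"rot": [0,0,0]},
])

```text
time_s: 49.48
eef_pos: [0.5401, -0.2918, 0.1037]
eef_rot: [0.0, 0.995, 0.103, -0.0]
wrist_force: [-0.2, 0.6, -3.0]
opening: 0.145
grasp_force: 59.7
```

apply_moves([
  {"jaw": 0,"offset": [0,3,0],"rot": [0,0,0]},
  {"jaw": 0,"offset": [0,2,0],"rot": [0,0,0]},
  {"jaw": 0,"offset": [0,2,0],"rot": [0,0,0]},
  {"jaw": 0,"offset": [0,0,0],"rot": [0,0,0]},
  {"jaw": 0,"offset": [0,0,0],"rot": [0,0,0]},
])

```text
time_s: 50.1
eef_pos: [0.5414, -0.2977, 0.1038]
eef_rot: [-0.0, 0.995, 0.103, 0.0]
wrist_force: [-0.4, -0.1, -2.6]
opening: 0.147
grasp_force: 59.7
```

```bash
python3 bl.py | head -2
```

```text
t 50.1 pos [ 541.4 -297.7  103.8] rotmat [[0.979, 0.205, 0.0], [0.205, -0.979, 0.0], [0.0, -0.0, -1.0]] open 0.15 F [-0.4 -0.1 -2.6]
tcp in box frame [  2.    3.3 103.8]
```

Small pushes until the stop is felt.

apply_moves([
  {"jaw": 0,"offset": [0,1,0.5],"rot": [0,0,0]},
  {"jaw": 0,"offset": [0,1,0],"rot": [0,0,0]},
  {"jaw": 0,"offset": [0,1,0],"rot": [0,0,0]},
  {"jaw": 0,"offset": [0,0,0],"rot": [0,0,0]},
  {"jaw": 0,"offset": [0,0,0],"rot": [0,0,0]},
])

```text
time_s: 50.82
eef_pos: [0.5417, -0.2992, 0.1031]
eef_rot: [-0.001, 0.995, 0.103, -0.001]
wrist_force: [-1.4, 6.4, 0.8]
opening: 0.148
grasp_force: 60.2
```

apply_moves([
  {"jaw": 0,"offset": [0,1,0.5],"rot": [0,0,0]},
  {"jaw": 0,"offset": [0,0.5,0],"rot": [0,0,0]},
  {"jaw": 0,"offset": [0,0.5,0],"rot": [0,0,0]},
  {"jaw": 0,"offset": [0,0,0],"rot": [0,0,0]},
  {"jaw": 0,"offset": [0,0,0],"rot": [0,0,0]},
])

```text
time_s: 51.45
eef_pos: [0.5417, -0.2993, 0.1029]
eef_rot: [-0.003, 0.995, 0.103, -0.001]
wrist_force: [-5.2, 13.4, 9.1]
opening: 0.146
grasp_force: 61.1
```

Stop felt (13 N). Release and retreat.

apply_moves([
  {"jaw": 0.2,"offset": [0,0,0],"rot": [0,0,0]},
  {"jaw": 0.4,"offset": [0,0,0],"rot": [0,0,0]},
  {"jaw": 0.5,"offset": [0,0,0],"rot": [0,0,0]},
  {"jaw": 0.5,"offset": [0,0,0],"rot": [0,0,0]},
  {"jaw": 0.5,"offset": [0,0,-20],"rot": [0,0,0]},
])

```text
time_s: 52.08
eef_pos: [0.5413, -0.3021, 0.1217]
eef_rot: [-0.001, 0.995, 0.103, -0.001]
wrist_force: [-0.6, -0.4, -0.2]
opening: 0.503
grasp_force: 0.0
```

apply_moves([
  {"jaw": 0.5,"offset": [0,0,-50],"rot": [0,0,0]},
  {"jaw": 0.5,"offset": [0,0,-60],"rot": [0,0,0]},
  {"jaw": 0.5,"offset": [0,0,-60],"rot": [0,0,0]},
  {"jaw": 0.5,"offset": [0,0,-60],"rot": [0,0,0]},
  {"jaw": 0.5,"offset": [0,0,-40],"rot": [0,0,0]},
])

```text
time_s: 52.7
eef_pos: [0.5427, -0.303, 0.3986]
eef_rot: [0.002, 0.995, 0.103, 0.002]
wrist_force: [0.8, 0.1, -0.3]
opening: 0.498
grasp_force: 0.0
```

Run:
```python
from h import *
from bl import bf
pos(); rgb,d,P,K,C=shot("wrist","w9"); q=bf(P.reshape(-1,3)); q=q[np.isfinite(q[:,2])&(abs(q[:,0])<.12)&(abs(q[:,1])<.13)]
h=q[(q[:,2]>.118)&(q[:,2]<.13)]; print("bar",cv2.minAreaRect((h[:,:2]*1000).astype(np.float32)),h[:,2].mean())
r=q[(q[:,2]>.1)&(q[:,2]<.106)]; print("rim",cv2.minAreaRect((r[:,:2]*1000).astype(np.float32)))
p=q[(q[:,2]>.09)&(q[:,2]<.098)&(abs(q[:,0])<.08)]; print("plate y",np.percentile(p[:,1],[.5,99.5]),"plane",np.linalg.lstsq(np.c_[p[:,:2],np.ones(len(p))],p[:,2],rcond=None)[0].round(4))
rgb,d,P2,K,C=shot("scene","s9")
for t in("plate_top","rolling_pin","scoop","dosa_turner","davara","tumbler"):
    r=ctrl.outline_of("scene",t); x=r[0]; print(t,round(x["score"],2),np.round(np.nanmedian(P2[x["region"]],0),3))
```

```text
t 52.7 pos [ 542.7 -303.   398.6] rotmat [[0.979, 0.205, 0.005], [0.205, -0.979, -0.004], [0.004, 0.005, -1.0]] open 0.5 F [ 0.8  0.1 -0.3]
bar ((-0.3535728454589844, -1.01055908203125), (13.569714546203613, 69.0974349975586), 89.67127990722656) 0.12188345388432717
rim ((-0.1056671142578125, -2.9456863403320312), (190.3334503173828, 195.57791137695312), 89.93883514404297)
plate y [-0.08358022  0.08919007] plane [-0.0004 -0.0013  0.0944]
plate_top 0.9 [ 0.757 -0.085  0.022]
rolling_pin 0.67 [0.283 0.361 0.034]
scoop 0.65 [0.718 0.192 0.025]
dosa_turner 0.82 [ 0.162 -0.361  0.005]
davara 0.63 [0.7   0.077 0.021]
tumbler 0.75 [ 0.729 -0.273  0.057]
```

View pics/w9.png

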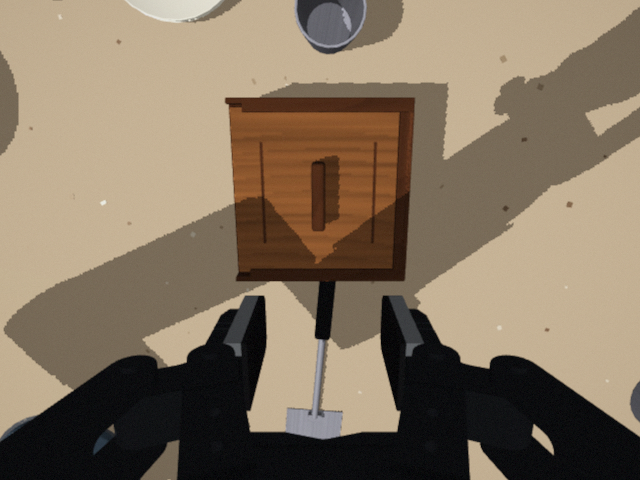

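View pics/s9.png

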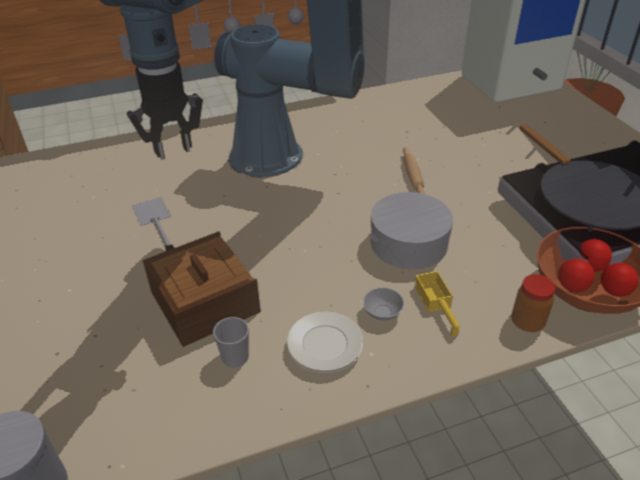

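Bar at (318,196) sits 1 mm from the box centre with the plate level and flush at the open end; dabba shut at (410,230); bystanders where they were. Handing in.

```bash
python3 -c "
from bench import ctrl
print(ctrl.hand_in())"
```

```text
the job is handed in; nothing more can be done
None
```

The job is handed in: all three cups found in the box are seated in the dabba beside the kept one, the dabba lid is shut, the box lid is back home (bar within about 1 mm of centre), and the other things on the slab did not move.

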